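# Swing the stirrer head over to the next cup and lock it

### The arm

A 7-joint arm with a two-finger parallel gripper is mounted at the origin on the work surface. World frame = base frame: x ahead of the robot, y to its left, z up, the work surface at z = 0. Lengths are in m, angles in rad, forces in N, time in s.
With the tool pointing down it reaches from about 0.425 to 1.025 m from the base axis. Payload 3.6 kg.
Tool frame: the origin (TCP) lies at the very end of the fingers, on their centre line; the grasp point (between the pads) lies 19 mm behind it; z points along the fingers, y is the line along which they close (so a half turn about z gives the same grasp; the last joint's range is limited). The gripper opens to 85 mm and grips with 20 to 120 N. Pads are 22 mm wide; open, the fingers measure 114 mm over their backs; the gripper's body (76 mm by 85 mm) begins 54 mm behind the grasp point. The pads swing forward as they close: fully open they stand 13 mm farther back than shut.
Start: joints at [1.101, 0.591, 0.048, 1.609, -0.033, 0.943, -0.034], TCP at [0.266, -0.674, 0.231] pointing down, gripper open.
Joint ranges: [-2.69, 2.69], [-0.47, 2.24], [-1.27, 1.36], [0.19, 2.51], [-1.53, 4.68], [0.08, 2.07], [-3.09, 3.09]. Speed limits (rad/s): [2.57, 2.57, 3.14, 3.14, 3.14, 3.14, 3.14].

### API

Orientations are given as a unit quaternion [w, x, y, z].
In Python, from station import bot gives the robot as it stands.
- The arm moves only by the tool jog_arm, never from a script. Its argument "rows" is a list of rows, each an object of numbers: "wx", "wy", "wz": the turn, a rotation vector about the tool's x, y, z scaled (see below); "tx", "ty", "tz": the shift along the tool's x, y, z scaled (see below); "hand": the opening in per cent of the stroke, from 0 (shut) to 100 (fully open). In form: [{"wx": .., "wy": .., "wz": .., "tx": .., "ty": .., "tz": .., "hand": ..}, ...]. A call has 1 to 8 rows; each row is the pose to reach, as a shift and turn from the pose commanded when the call began, along the tool's axes at that moment; what a row does not reach only later rows make up. The controller multiplies each number of a shift by 0.15 m and each number of a turn by pi/2 rad. A row lasts 1/10 s, in which the tool goes at most 50 mm and 8.59 degrees, less where a joint would pass 70% of its speed; a pose out of reach is approached as far as the arm can. A call with a number of a shift or a turn outside -1 to 1 is refused whole. A call with a gripper value outside its range is refused whole. The fingers move at their own pace and stop on an object; "force" is the grip in N (left out, the last holds). Time passes only in rows, so rows that repeat a pose let the fingers close. It gives the time, the measured TCP pose, the force, the opening and the grip force at its end, in the units of the state.
- bot.get_state(): the state, without advancing time (a new reading comes with each control period).
- bot.grab_frame(name): name is "scene" or "top" or "wrist"; returns a dict with "color" (420x560x3 uint8, red, green, blue), "camera_matrix" (3x3 intrinsics, pixels), "k1" (the pictures are not rectified: a ray, as slopes to the right and down, at radius r is drawn at 1 + k1 r^2 times it, then the intrinsics apply), "extrinsics" (4x4, takes a point from camera to world coordinates). Camera axes: x right, y up, looking along -z (the intrinsics and any distortion apply to the point x, -y, -z); pixel columns grow to the right and rows downward; lengths in m; the calibration is good to about 2 mm. A picture is of the moment at which its call begins. There is no depth.
- bot.job_done(): hands the job in; it is judged then, once.
The state is a dict: "t": time; "joint_pos": joint angles; "qvel": joint speeds; "tau": joint torques, N m; "tool_pos": TCP position; "orientation": TCP orientation; "force": force on the tool from outside, world axes, zero at the start; "torque": the same for the moment, N m; "width": opening from 0.0 (shut) to 1.0 (fully open); "grip_force": force on a finger pad.
Only numpy, scipy, OpenCV 4.12 (cv2) and the standard library are available. Lean on these libraries where they do the work, as an engineer would, in place of code of your own. Each camera call takes 0.05 s, during which the arm holds its last target. There are 200 camera calls.

### The job

Slacken the clamp knob on top of the stirrer stand, swing the stirrer head round until its pointer stands at the brass rider on the dial, then tighten the knob again firmly, but without overtightening it. Never force the head round while the clamp still grips it, leave the cups and the other things on the bench where they are, and let go of everything at the end.

Things in the scene. Friction and masses are not known exactly. Their poses are not given: they have to be found in the camera images.
- stand: the stirrer stand, fixed: grey base plate 170 x 130 x 18 mm, upright steel column, and on it a round aluminium dial plate of 170 mm diameter, top face 150 mm above the bench. Origin on the column's axis at bench height, z up. The head and the knob both turn about this vertical axis
- head: white swivel head. Origin on the column's axis, 150 mm up. Its arm (32 mm wide, top 178 mm up) runs along its +y and carries, 135 mm out, a 52 mm motor can, a stirrer reaching down to 84 mm above the bench and an upright black handle; a thin pointer lies along -y. Slack, it turns with about 0.06 N m drag and stays where left; must go 0.5 to 1.5 rad anticlockwise from above
- head_handle (a point): centre of the black upright handle on the end of the arm: a round post of 20 mm diameter, 45 mm tall, from 178 to 223 mm above the bench; this point is half-way up, 135 mm from the column's axis, along the head's +y axis
- pointer_tip (a point): tip of the head's pointer, 83 mm from the column's axis on the side away from the arm, 157 mm above the bench
- mark (a point): where the pointer's tip must come: at the inner face of the small brass rider (14 mm wide, with a thin upright fin 3 mm wide) that sits fixed on the dial's rim, 83 mm from the column's axis
- knob: black clamp knob on top of the column, turning about its axis: flange of 48 mm diameter and on it an upright grip bar 42 mm long, 14 mm thick, 32 mm tall. Origin on the axis under the flange, about 194 mm above the bench; x runs along the bar, y across it. Clockwise from above tightens, and it sinks 1.5 mm per rad. At the start it grips, anywhere from weakly to hard (see knob_grip)
- knob_grip (a point): centre of the grip bar, half-way up, on the axis, about 221 mm above the bench. Slack, the knob turns at about 0.1 N m; past the bite its moment grows by about 0.6 N m per rad (far less when turned back), and it stays where left. Firm is about 0.65 N m of tightening moment (0.55 to 0.75), some 0.9 rad past the bite; over 0.85 N m is overtightened. At the start it is slack after 0.2 to 1.2 rad back
- pad: dark steel brake disc of 60 mm diameter and 5 mm thickness between the knob's washer and the top of the head (180 mm above the bench), pressed down on the head by the knob through a spring; not to be touched
- cup_next: open steel cup, 76 mm across, 66 mm tall, standing where the stirrer is to come, 135 mm from the column, opposite the rider; origin under its centre; the stirrer passes 18 mm above its rim
- cup_done: a second, same steel cup near the head's starting place; origin under its centre
- vial: small amber vial with black cap, 24 mm diameter, 50 mm tall, near the stand's base; origin under its centre
- mortar: white ceramic bowl, 90 mm across, 45 mm tall, at the right; origin under its centre
- spatula: spatula 180 mm long lying at the left front
- reagent: amber bottle, 60 mm diameter, 120 mm tall, at the left; origin under its centre

How it is judged:
By the outcome, as a careful person would: the job done as asked, in the order asked, and still so for the second after the job is handed in, with the robot touching nothing.
It also fails if it takes over 72 s, if anything falls off the work surface, if the arm or the gripper's body presses on something with over 40 N, if the wrist force passes 120 N, or if a joint passes its speed limit or range.

## Working session

There is one attempt and no reset: what is moved stays moved. The work goes in short steps, Python scripts to look and compute and a tool call to move; the robot and the scene stay as the last step left them, time stands still between calls to the robot, and variables do not carry over. Pictures are saved under pics/ and viewed, at most 10 in all, crops included, and the job is handed in when it is done.

Besides the shell and the picture viewer there is one more tool, called after "Emit:" as name(argument=value, ...) on one line, values as JSON. jog_arm: Moves the arm, as the interface text tells. Shifts and turns lie within -1 to 1; 1 stands for 0.15 m of shift or pi/2 rad of turn. Its arguments: {"type":"object","properties":{"rows":{"type":"array","items":{"type":"object","properties":{"wx":{"type":"number"},"wy":{"type":"number"},"wz":{"type":"number"},"tx":{"type":"number"},"ty":{"type":"number"},"tz":{"type":"number"},"hand":{"type":"number"}}}},"force":{"type":"number"}},"required":["rows"]}

```bash
mkdir -p pics; ls; python3 - <<'E'
from station import bot
import cv2,numpy as np
for n in ("top","scene"):
    f=bot.grab_frame(n); cv2.imwrite(f"pics/{n}0.png",cv2.resize(f["color"][:,:,::-1],(800,600)))
    print(n,f["camera_matrix"].tolist(),f["k1"],np.round(f["extrinsics"],4).tolist())
s=bot.get_state();print(s)
E
```

```text
pics
top [[486.18890816189935, 0.0, 278.84443530351774], [0.0, 486.18890816189935, 202.14608374607226], [0.0, 0.0, 1.0]] -0.04820523530590352 [[-0.0291, 0.9864, -0.1618, 0.3054], [-0.9995, -0.0299, -0.0027, -0.0471], [-0.0075, 0.1616, 0.9868, 1.3612], [0.0, 0.0, 0.0, 1.0]]
scene [[432.73745093198215, 0.0, 284.3040035000054], [0.0, 432.73745093198215, 213.35427786406115], [0.0, 0.0, 1.0]] -0.03058494318813661 [[0.809, -0.3393, 0.48, 0.9541], [0.5876, 0.4456, -0.6754, -0.6868], [0.0152, 0.8284, 0.5599, 0.6674], [0.0, 0.0, 0.0, 1.0]]
{'t': 0.1, 'joint_pos': array([ 1.10152745,  0.59207327,  0.04830223,  1.60971388, -0.03330396,
        0.94270572, -0.03372293]), 'qvel': array([ 7.50085819e-04, -2.68154681e-03,  8.96364214e-04, -3.91687596e-03,
        6.91695085e-04,  5.84299703e-04,  6.67971726e-05]), 'tau': array([ 4.97338042e-03, -5.49992430e+01,  1.55331071e+00, -1.98824555e+01,
        9.73671122e-03,  3.82577433e-03,  5.23942617e-06]), 'tool_pos': array([ 0.26579719, -0.67370148,  0.23021467]), 'orientation': array([-1.01697956e-03,  9.82395790e-01,  1.86808498e-01, -2.51855376e-04]), 'force': array([-0.0054104 , -0.16576851,  0.1748957 ]), 'torque': array([0.01892628, 0.00715233, 0.0116378 ]), 'grip_force': 0.0, 'width': 0.9967834169141213}
```

View pics/top0.png

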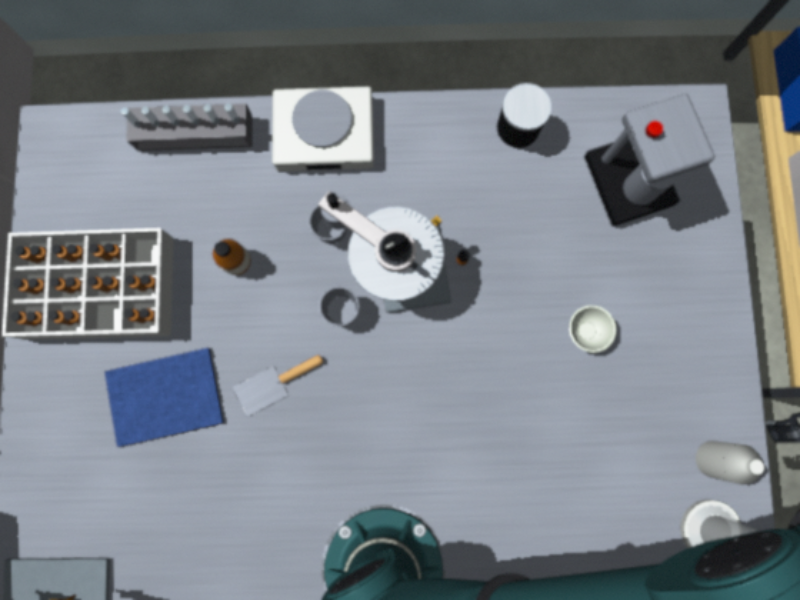

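View pics/scene0.png

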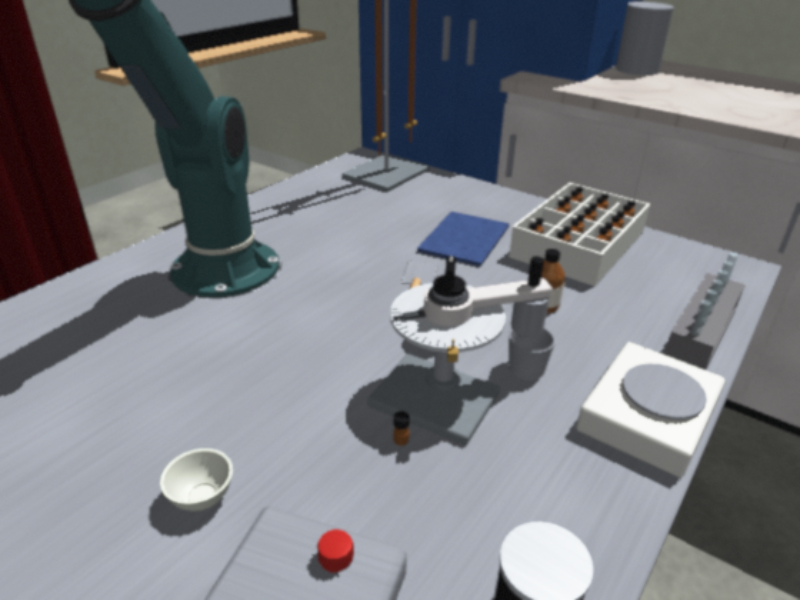

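The top view shows the dial centre at about (395,253), knob at (397,247), handle at (333,200), rider at (437,220), pointer tip near (428,272) and the cups at (328,222) and (341,307).

```bash
cat > h.py <<'E'
import cv2,numpy as np
from station import bot
def ray(f,u,v):
    K=f["camera_matrix"];p=cv2.undistortPoints(np.array([[[u,v]]],float),K,np.array([f["k1"],0,0,0]))[0,0]
    E=f["extrinsics"];return E[:3,3],E[:3,:3]@np.array([p[0],-p[1],-1])
def at(f,u,v,z):
    o,d=ray(f,u,v);return (o+d*(z-o[2])/d[2])[:2]
def proj(f,P):
    E=f["extrinsics"];c=np.linalg.inv(E)@np.r_[P,1];s=np.array([c[0],-c[1]])/-c[2]
    s=s*(1+f["k1"]*(s@s));K=f["camera_matrix"];return K[:2,:2]@s+K[:2,2]
E
python3 - <<'E'
from h import *
f=bot.grab_frame("top");k=.7
for n,u,v,z in [("dial",395,253,.15),("knob",397,247,.226),("handle",334,200,.223),("rider",437,220,.157),("ptr",428,272,.157),("cupA",331,221,.066),("cupB",341,305,.066),("vial",463,256,.05)]:
    print(n,at(f,u*k,v*k,z))
im=f["color"][110:240,200:350];cv2.imwrite("pics/top1.png",cv2.resize(im[:,:,::-1],None,fx=5,fy=4.6,interpolation=3))
E
```

```text
dial [ 0.56871445 -0.03963296]
knob [ 0.56234538 -0.043735  ]
handle [0.64811032 0.06094359]
rider [ 0.62513605 -0.11637399]
ptr [ 0.53117306 -0.09688065]
cupA [0.65370053 0.08216959]
cupB [0.49002239 0.06543579]
vial [ 0.58054773 -0.16987492]
```

View pics/top1.png

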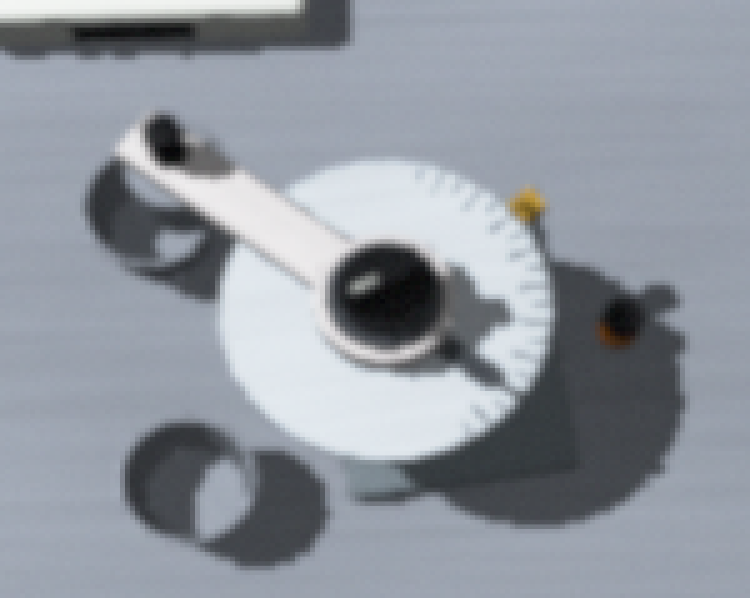

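The crop confirms the arm is at about 52° (world), the pointer opposite, and the rider at about -54°. That means a turn of roughly 1.3 rad. I'll move above the stand, using the wrist camera for a closer look.

Emit:
jog_arm(rows=[{"tx":0.25,"ty":-0.24,"tz":-0.3,"hand":100},{"tx":0.5,"ty":-0.48,"tz":-0.6,"hand":100},{"tx":0.75,"ty":-0.7,"tz":-0.9,"hand":100},{"tx":1,"ty":-0.9,"tz":-1,"hand":100},{"tx":1,"ty":-0.9,"tz":-1,"hand":100}], force=60)

```text
invalid input
```

Emit:
jog_arm(rows=[{"tx":0.3,"ty":-0.3,"tz":-0.1},{"tx":0.6,"ty":-0.6,"tz":-0.3},{"tx":0.9,"ty":-0.8,"tz":-0.4},{"tx":1,"ty":-0.9,"tz":-0.4},{"tx":1,"ty":-0.9,"tz":-0.4}])

```text
invalid input
```

Emit:
jog_arm(rows=[{"tx":0.3,"ty":-0.3,"tz":0},{"tx":0.6,"ty":-0.6,"tz":0},{"tx":0.7,"ty":-0.8,"tz":0},{"tx":0.7,"ty":-0.8,"tz":0},{"tx":0.7,"ty":-0.8,"tz":0},{"tx":0.7,"ty":-0.8,"tz":0}])

```text
invalid input
```

```bash
python3 - <<'E'
from h import *
s=bot.get_state();f=bot.grab_frame("wrist")
print(s["t"],s["tool_pos"],s["orientation"],s["joint_pos"],f["camera_matrix"][0,0],np.round(f["extrinsics"],3).tolist())
for P in [(.569,-.041,.15),(.569,-.041,.237),(.5,.065,.066)]: print(proj(f,P))
cv2.imwrite("pics/w0.png",f["color"][:,:,::-1])
E
```

```text
0.15 [ 0.26585044 -0.67382693  0.23040835] [-8.35787237e-04  9.82395889e-01  1.86808930e-01 -2.06597991e-04] [ 1.10151861  0.59191759  0.04832646  1.60949814 -0.03331459  0.94270413
 -0.0337104 ] 306.3895455020621 [[0.366, 0.881, 0.298, 0.342], [-0.93, 0.348, 0.115, -0.644], [-0.002, -0.319, 0.948, 0.373], [0.0, 0.0, 0.0, 1.0]]
[3006.86253906 2958.06544084]
[-3745527.70906335 -3552854.25077825]
[-112.80994607 -103.88034061]
```

View pics/w0.png

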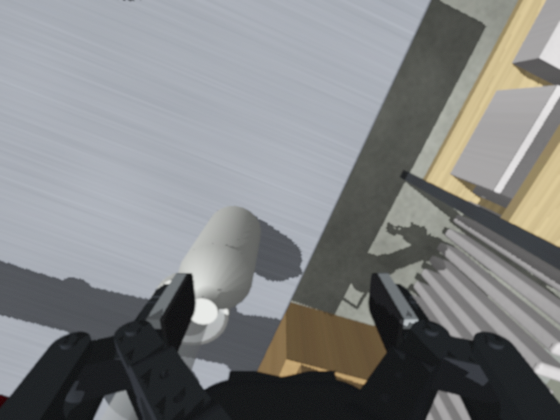

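The moves were refused, so the arm hasn't moved: this view shows only the bench, with a bottle at (220,260). I'll fill in every field.

Emit:
jog_arm(rows=[{"wx":0,"wy":0,"wz":0,"tx":0.25,"ty":-0.24,"tz":-0.3,"hand":100},{"wx":0,"wy":0,"wz":0,"tx":0.5,"ty":-0.48,"tz":-0.6,"hand":100},{"wx":0,"wy":0,"wz":0,"tx":0.75,"ty":-0.7,"tz":-0.9,"hand":100},{"wx":0,"wy":0,"wz":0,"tx":1,"ty":-0.9,"tz":-1,"hand":100},{"wx":0,"wy":0,"wz":0,"tx":1,"ty":-0.9,"tz":-1,"hand":100}], force=60)

```text
t: 0.7
tool_pos: [0.3554, -0.4944, 0.3812]
orientation: [0.0, 0.982, 0.186, 0.0]
force: [0.9, 1.0, 0.3]
width: 1.0
grip_force: 0.0
```

Emit:
jog_arm(rows=[{"wx":0,"wy":0,"wz":0,"tx":0.25,"ty":-0.24,"tz":0,"hand":100},{"wx":0,"wy":0,"wz":0,"tx":0.5,"ty":-0.48,"tz":0,"hand":100},{"wx":0,"wy":0,"wz":0,"tx":0.75,"ty":-0.75,"tz":0,"hand":100},{"wx":0,"wy":0,"wz":0,"tx":1,"ty":-1,"tz":0,"hand":100},{"wx":0,"wy":0,"wz":0,"tx":1,"ty":-1,"tz":0,"hand":100}])

```text
t: 1.2
tool_pos: [0.4423, -0.2942, 0.3801]
orientation: [-0.001, 0.981, 0.192, 0.001]
force: [0.1, -0.3, 0.6]
width: 1.001
grip_force: 0.0
```

Emit:
jog_arm(rows=[{"wx":0,"wy":0,"wz":0,"tx":0.25,"ty":-0.24,"tz":0,"hand":100},{"wx":0,"wy":0,"wz":0,"tx":0.5,"ty":-0.48,"tz":0,"hand":100},{"wx":0,"wy":0,"wz":0,"tx":0.75,"ty":-0.75,"tz":0,"hand":100},{"wx":0,"wy":0,"wz":0,"tx":1,"ty":-1,"tz":0,"hand":100},{"wx":0,"wy":0,"wz":0,"tx":1,"ty":-1,"tz":0,"hand":100}])

```text
t: 1.7
tool_pos: [0.5259, -0.0998, 0.3801]
orientation: [-0.001, 0.981, 0.191, 0.001]
force: [-0.4, -0.7, 0.3]
width: 0.999
grip_force: 0.0
```

Emit:
jog_arm(rows=[{"wx":0,"wy":0,"wz":0,"tx":0.2,"ty":-0.15,"tz":0,"hand":100},{"wx":0,"wy":0,"wz":0,"tx":0.43,"ty":-0.28,"tz":0,"hand":100},{"wx":0,"wy":0,"wz":0,"tx":0.43,"ty":-0.28,"tz":0,"hand":100},{"wx":0,"wy":0,"wz":0,"tx":0.43,"ty":-0.28,"tz":0,"hand":100}])

```text
t: 2.1
tool_pos: [0.5686, -0.044, 0.3795]
orientation: [0.0, 0.982, 0.187, -0.001]
force: [-0.2, -0.2, -0.4]
width: 1.002
grip_force: 0.0
```

```bash
python3 - <<'E'
from h import *
s=bot.get_state();f=bot.grab_frame("wrist")
print(s["t"],s["tool_pos"],s["orientation"],s["joint_pos"],f["camera_matrix"].tolist(),f["k1"],np.round(f["extrinsics"],3).tolist())
for P in [(.569,-.041,.15),(.569,-.041,.237),(.5,.065,.066)]: print(proj(f,P))
cv2.imwrite("pics/w1.png",cv2.resize(f["color"][:,:,::-1],(800,600),interpolation=2))
E
```

```text
2.1 [ 0.56860987 -0.04403292  0.37951058] [ 1.50655869e-04  9.82287703e-01  1.87377996e-01 -5.75743516e-04] [ 0.1893967   0.25991436 -0.24139745  1.7822257   0.06920795  1.10872311
 -1.26896158] [[306.3895455020621, 0.0, 281.648508247593], [0.0, 306.3895455020621, 213.52644287747515], [0.0, 0.0, 1.0]] -0.0289076375036103 [[0.367, 0.881, 0.298, 0.645], [-0.93, 0.348, 0.117, -0.014], [-0.0, -0.32, 0.947, 0.522], [0.0, 0.0, 0.0, 1.0]]
[279.48529994 178.76720845]
[278.85833525 197.92328787]
[198.6557498  183.37626541]
```

View pics/w1.png

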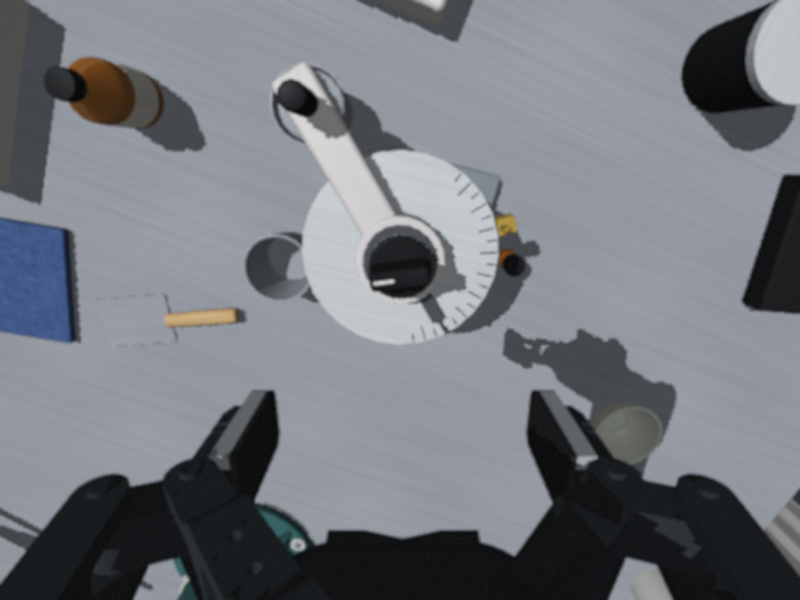

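The wrist view shows the dial centre at (400,247), the knob bar nearly horizontal around (402,270), the handle at (298,97), the rider at (507,224) and the pointer near (435,320). I'll compute positions and zoom in on the knob.

```bash
python3 - <<'E'
from h import *
f=bot.grab_frame("wrist");k=.7
for n,u,v,z in [("dial",400.5,247,.15),("knob",401,268,.237),("handle",290,96,.223),("handlebase",316,114,.178),("rider",507,224,.155),("cupB",280,267,.066)]:
    print(n,at(f,u*k,v*k,z))
im=f["color"][90:270,190:390].astype(float);im=np.clip(255*(im/255)**.5,0,255).astype('uint8')
cv2.imwrite("pics/w1c.png",cv2.resize(im[:,:,::-1],None,fx=3.3,fy=3.3,interpolation=2))
E
```

```text
dial [ 0.57563235 -0.0407306 ]
knob [ 0.57862497 -0.04028101]
handle [0.65311858 0.06353774]
handlebase [0.64968912 0.05413394]
rider [ 0.6272605  -0.11614207]
cupB [0.49285205 0.0659269 ]
```

View pics/w1c.png

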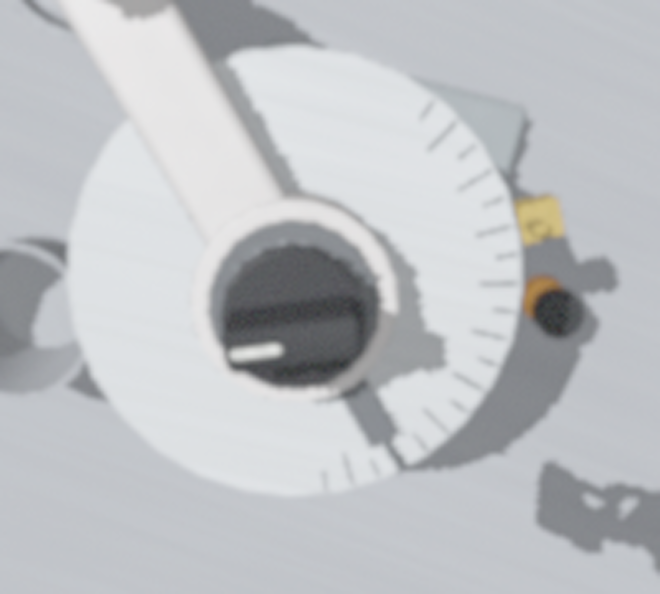

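The knob bar slants slightly up to the right at (295,345) in the crop, so its direction is about -60° in world. The axis is at about (0.574,-0.040). I'll rotate the tool by about +98° so the fingers straddle the bar, descend partway and check again.

Emit:
jog_arm(rows=[{"wx":0,"wy":0,"wz":-0.75,"tx":0.043,"ty":-0.011,"tz":0.4,"hand":100},{"wx":0,"wy":0,"wz":-0.75,"tx":0.043,"ty":-0.011,"tz":0.4,"hand":100},{"wx":0,"wy":0,"wz":-0.75,"tx":0.043,"ty":-0.011,"tz":0.4,"hand":100},{"wx":0,"wy":0,"wz":-0.75,"tx":0.043,"ty":-0.011,"tz":0.4,"hand":100},{"wx":0,"wy":0,"wz":-0.75,"tx":0.043,"ty":-0.011,"tz":0.4,"hand":100},{"wx":0,"wy":0,"wz":-0.75,"tx":0.043,"ty":-0.011,"tz":0.4,"hand":100},{"wx":0,"wy":0,"wz":-0.75,"tx":0.043,"ty":-0.011,"tz":0.4,"hand":100},{"wx":0,"wy":0,"wz":-0.75,"tx":0.043,"ty":-0.011,"tz":0.4,"hand":100}], force=100)

```text
t: 3.0
tool_pos: [0.5731, -0.0425, 0.3199]
orientation: [0.0, 0.712, 0.702, -0.001]
force: [1.1, 0.7, 0.3]
width: 1.0
grip_force: 0.0
```

Emit:
jog_arm(rows=[{"wx":0,"wy":0,"wz":-0.344,"tx":0,"ty":0,"tz":0,"hand":100},{"wx":0,"wy":0,"wz":-0.344,"tx":0,"ty":0,"tz":0,"hand":100},{"wx":0,"wy":0,"wz":-0.344,"tx":0,"ty":0,"tz":0,"hand":100},{"wx":0,"wy":0,"wz":-0.344,"tx":0,"ty":0,"tz":0,"hand":100},{"wx":0,"wy":0,"wz":-0.344,"tx":0,"ty":0,"tz":0,"hand":100},{"wx":0,"wy":0,"wz":-0.344,"tx":0,"ty":0,"tz":0,"hand":100}])

```text
t: 3.6
tool_pos: [0.5734, -0.0416, 0.3199]
orientation: [0.0, 0.502, 0.865, -0.0]
force: [-0.1, -0.1, -1.1]
width: 0.999
grip_force: 0.0
```

```bash
python3 - <<'E'
from h import *
s=bot.get_state();f=bot.grab_frame("wrist")
print(s["t"],s["tool_pos"],s["orientation"],s["joint_pos"],s["torque"],np.round(f["extrinsics"],3).tolist())
u,v=proj(f,(.574,-.040,.237));print(u,v)
for d in [(0,0,.15),(.02*.5,-.02*.866,.237),(-.02*.5,.02*.866,.237)]: print(proj(f,np.array([.574,-.04,0])+d))
im=f["color"].astype(float);im=np.clip(255*(im/255)**.5,0,255).astype('uint8')
cv2.imwrite("pics/w2.png",cv2.resize(im[:,:,::-1],(800,600),interpolation=2))
E
```

```text
3.6 [ 0.57342359 -0.04161384  0.31987808] [ 2.65183450e-05  5.01932462e-01  8.64906695e-01 -4.60916737e-04] [ 0.4469533   0.35802392 -0.59673186  1.8395676   0.234855    1.01496266
  0.27373153] [ 0.01743264 -0.01051489 -0.00228657] [[0.869, -0.469, -0.158, 0.532], [0.495, 0.823, 0.278, 0.03], [-0.0, -0.32, 0.947, 0.463], [0.0, 0.0, 0.0, 1.0]]
283.86453256892 219.45264767018517
[283.31442638 191.47119841]
[283.93672075 242.86288121]
[283.78756318 194.75281107]
```

View pics/w2.png

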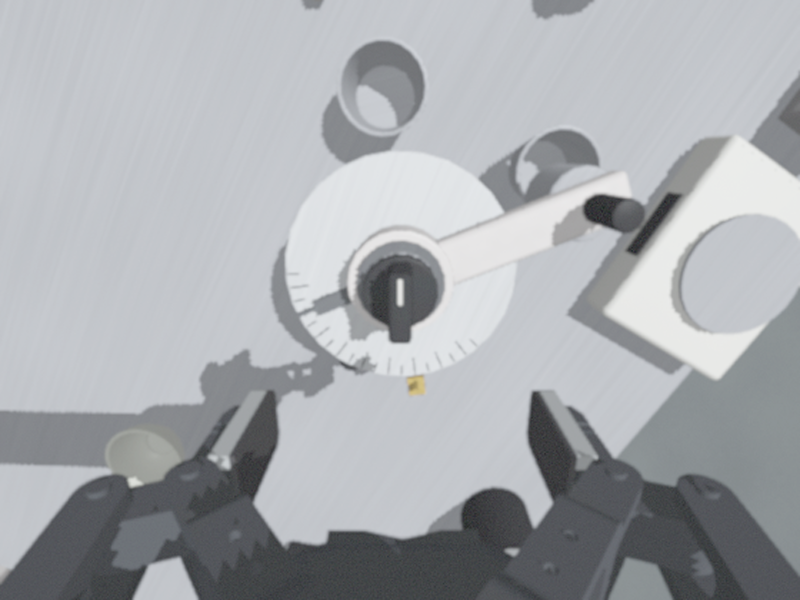

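The bar is vertical in the image at (400,300), parallel to the pads, so the yaw is right. The dial centre is at (401,263). Averaging out the camera bias puts the axis at about (0.571,-0.042). I'll descend and close.

Emit:
jog_arm(rows=[{"wx":0,"wy":0,"wz":0,"tx":0.006,"ty":-0.016,"tz":0.3,"hand":100},{"wx":0,"wy":0,"wz":0,"tx":0.006,"ty":-0.016,"tz":0.5,"hand":100},{"wx":0,"wy":0,"wz":0,"tx":0.006,"ty":-0.016,"tz":0.65,"hand":80},{"wx":0,"wy":0,"wz":0,"tx":0.006,"ty":-0.016,"tz":0.72,"hand":70},{"wx":0,"wy":0,"wz":0,"tx":0.006,"ty":-0.016,"tz":0.72,"hand":50},{"wx":0,"wy":0,"wz":0,"tx":0.006,"ty":-0.016,"tz":0.72,"hand":40}], force=40)

```text
t: 4.25
tool_pos: [0.5722, -0.0403, 0.2129]
orientation: [0.001, 0.5, 0.866, 0.0]
force: [0.1, -0.4, 1.1]
width: 0.404
grip_force: 0.0
```

Emit:
jog_arm(rows=[{"wx":0,"wy":0,"wz":0,"tx":0,"ty":0,"tz":0,"hand":20},{"wx":0,"wy":0,"wz":0,"tx":0,"ty":0,"tz":0,"hand":0},{"wx":0,"wy":0,"wz":0,"tx":0,"ty":0,"tz":0,"hand":0},{"wx":0,"wy":0,"wz":0,"tx":0,"ty":0,"tz":0,"hand":0}])

```text
t: 4.65
tool_pos: [0.5713, -0.041, 0.2136]
orientation: [0.001, 0.501, 0.866, -0.0]
force: [-2.2, -1.7, 5.6]
width: 0.152
grip_force: 41.1
```

```bash
python3 - <<'E'
from h import *
s=bot.get_state();print({k:np.round(v,4) for k,v in s.items()})
E
```

```text
{'t': np.float64(4.65), 'joint_pos': array([ 0.3953,  0.4713, -0.5479,  1.9558,  0.3367,  0.8041,  0.1815]), 'qvel': array([ 0.0002,  0.0004, -0.0018, -0.001 ,  0.0012, -0.0003, -0.0003]), 'tau': array([ -0.8039, -39.6144,  -4.9801, -16.6668,   0.0756,  -0.848 ,
         0.0913]), 'tool_pos': array([ 0.5713, -0.041 ,  0.2136]), 'orientation': array([ 6.000e-04,  5.006e-01,  8.657e-01, -5.000e-04]), 'force': array([-2.2066, -1.7426,  5.6213]), 'torque': array([-0.2474,  0.5139, -0.0881]), 'grip_force': np.float64(41.1236), 'width': np.float64(0.1516)}
```

The bar is gripped, with width 13 mm and low side load. I'll firm up the grip and turn anticlockwise.

Emit:
jog_arm(rows=[{"wx":0,"wy":0,"wz":0,"tx":0,"ty":0,"tz":0,"hand":0},{"wx":0,"wy":0,"wz":-0.06,"tx":0,"ty":0,"tz":-0.002,"hand":0},{"wx":0,"wy":0,"wz":-0.12,"tx":0,"ty":0,"tz":-0.003,"hand":0},{"wx":0,"wy":0,"wz":-0.18,"tx":0,"ty":0,"tz":-0.004,"hand":0},{"wx":0,"wy":0,"wz":-0.24,"tx":0,"ty":0,"tz":-0.005,"hand":0},{"wx":0,"wy":0,"wz":-0.3,"tx":0,"ty":0,"tz":-0.006,"hand":0}], force=100)

```text
t: 5.25
tool_pos: [0.5715, -0.0408, 0.2143]
orientation: [0.0, 0.284, 0.959, -0.0]
force: [-1.7, -0.8, 2.9]
width: 0.142
grip_force: 98.6
```

```bash
cat > st.py <<'E'
from h import *
s=bot.get_state();q=s["orientation"];print(s["t"],s["tool_pos"].round(4),"yawx",round(2*np.arctan2(q[2],q[1]),4),s["force"].round(2),s["torque"].round(3),s["joint_pos"][6].round(2),s["grip_force"].round(1),s["width"].round(3))
E
python3 st.py
```

```text
Traceback (most recent call last):
  File "st.py", line 2, in <module>
    s=bot.get_state();q=s["orientation"];print(s["t"],s["tool_pos"].round(4),"yawx",round(2*np.arctan2(q[2],q[1]),4),s["force"].round(2),s["torque"].round(3),s["joint_pos"][6].round(2),s["grip_force"].round(1),s["width"].round(3))
                                                                                                                                                                                         ^^^^^^^^^^^^^^^^^^^^^
AttributeError: 'float' object has no attribute 'round'
```

Emit:
jog_arm(rows=[{"wx":0,"wy":0,"wz":-0.06,"tx":0,"ty":0,"tz":-0.002,"hand":0},{"wx":0,"wy":0,"wz":-0.12,"tx":0,"ty":0,"tz":-0.003,"hand":0},{"wx":0,"wy":0,"wz":-0.18,"tx":0,"ty":0,"tz":-0.004,"hand":0},{"wx":0,"wy":0,"wz":-0.24,"tx":0,"ty":0,"tz":-0.005,"hand":0},{"wx":0,"wy":0,"wz":-0.3,"tx":0,"ty":0,"tz":-0.006,"hand":0},{"wx":0,"wy":0,"wz":-0.3,"tx":0,"ty":0,"tz":-0.006,"hand":0}])

```text
t: 5.85
tool_pos: [0.5716, -0.0406, 0.2148]
orientation: [0.0, 0.053, 0.999, -0.0]
force: [-2.0, -0.9, 5.1]
width: 0.138
grip_force: 98.6
```

```bash
python3 st.py
```

```text
Traceback (most recent call last):
  File "st.py", line 2, in <module>
    s=bot.get_state();q=s["orientation"];print(s["t"],s["tool_pos"].round(4),"yawx",round(2*np.arctan2(q[2],q[1]),4),s["force"].round(2),s["torque"].round(3),s["joint_pos"][6].round(2),s["grip_force"].round(1),s["width"].round(3))
                                                                                                                                                                                         ^^^^^^^^^^^^^^^^^^^^^
AttributeError: 'float' object has no attribute 'round'
```

```bash
sed -i 's/s\["grip_force"\].round(1),s\["width"\].round(3)/s["grip_force"],s["width"]/' st.py; python3 st.py
```

```text
5.85 [ 0.5716 -0.0406  0.2148] yawx 3.0359 [-1.96 -0.87  5.14] [-0.043  0.477  0.009] 0.97 98.617604970932 0.13754492474758825
```

Emit:
jog_arm(rows=[{"wx":0,"wy":0,"wz":-0.06,"tx":0,"ty":0,"tz":-0.002,"hand":0},{"wx":0,"wy":0,"wz":-0.12,"tx":0,"ty":0,"tz":-0.003,"hand":0},{"wx":0,"wy":0,"wz":-0.18,"tx":0,"ty":0,"tz":-0.004,"hand":0},{"wx":0,"wy":0,"wz":-0.24,"tx":0,"ty":0,"tz":-0.005,"hand":0},{"wx":0,"wy":0,"wz":-0.24,"tx":0,"ty":0,"tz":-0.006,"hand":0}])

```text
t: 6.35
tool_pos: [0.5715, -0.0404, 0.2153]
orientation: [0.0, -0.135, 0.991, -0.0]
force: [-2.3, 0.2, 3.7]
width: 0.14
grip_force: 98.5
```

```bash
python3 st.py; python3 - <<'E'
from h import *
f=bot.grab_frame("scene")
im=f["color"];cv2.imwrite("pics/s1.png",cv2.resize(im[140:300,220:420,::-1],None,fx=3.5,fy=3.5,interpolation=2))
E
```

```text
6.35 [ 0.5715 -0.0404  0.2153] yawx 3.4122 [-2.25  0.22  3.72] [-0.031  0.357  0.061] 1.28 98.45120429992676 0.13979441773610649
```

View pics/s1.png

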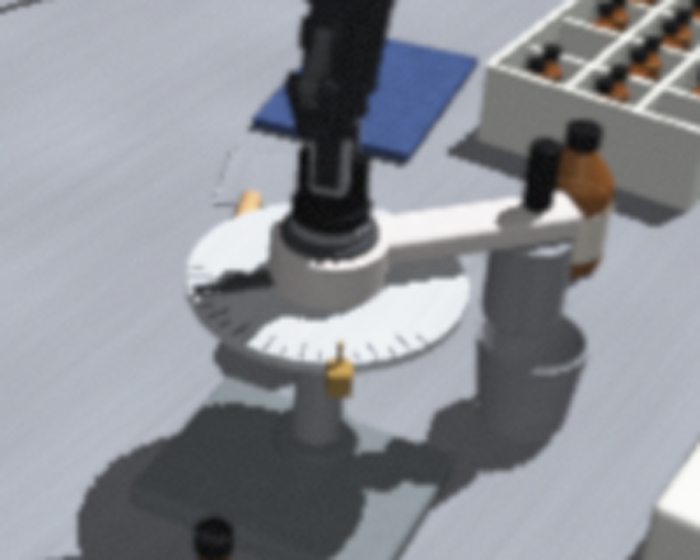

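The crop shows the head unmoved: pointer at (200,290), rider at (340,370). The knob has turned about 1.32 rad back and is now slack. I'll release, rise and go to the handle at about (0.653,0.067).

Emit:
jog_arm(rows=[{"wx":0,"wy":0,"wz":0,"tx":0,"ty":0,"tz":0,"hand":60},{"wx":0,"wy":0,"wz":0,"tx":0,"ty":0,"tz":0,"hand":80},{"wx":0,"wy":0,"wz":0,"tx":0,"ty":0,"tz":0,"hand":100},{"wx":0,"wy":0,"wz":0,"tx":0,"ty":0,"tz":0,"hand":100},{"wx":0,"wy":0,"wz":0,"tx":0,"ty":0,"tz":-0.2,"hand":100},{"wx":0,"wy":0,"wz":0,"tx":0,"ty":0,"tz":-0.4,"hand":100},{"wx":0,"wy":0,"wz":0,"tx":0,"ty":0,"tz":-0.4,"hand":100}], force=30)

```text
t: 7.1
tool_pos: [0.5743, -0.0392, 0.2786]
orientation: [0.004, -0.136, 0.991, -0.0]
force: [0.1, 0.4, 0.4]
width: 1.0
grip_force: 0.0
```

Emit:
jog_arm(rows=[{"wx":0,"wy":0,"wz":0.09,"tx":-0.15,"ty":0.1,"tz":0,"hand":100},{"wx":0,"wy":0,"wz":0.18,"tx":-0.3,"ty":0.2,"tz":0,"hand":100},{"wx":0,"wy":0,"wz":0.27,"tx":-0.45,"ty":0.3,"tz":0,"hand":100},{"wx":0,"wy":0,"wz":0.36,"tx":-0.6,"ty":0.4,"tz":0,"hand":100},{"wx":0,"wy":0,"wz":0.45,"tx":-0.714,"ty":0.5,"tz":0,"hand":100},{"wx":0,"wy":0,"wz":0.54,"tx":-0.714,"ty":0.542,"tz":0,"hand":100},{"wx":0,"wy":0,"wz":0.59,"tx":-0.714,"ty":0.542,"tz":0,"hand":100},{"wx":0,"wy":0,"wz":0.59,"tx":-0.714,"ty":0.542,"tz":0,"hand":100}])

```text
t: 7.9
tool_pos: [0.6523, 0.0672, 0.2739]
orientation: [-0.0, 0.321, 0.947, -0.0]
force: [0.0, -0.7, -0.9]
width: 1.004
grip_force: 0.0
```

```bash
python3 st.py; python3 - <<'E'
from h import *
f=bot.grab_frame("wrist")
print(proj(f,(.653,.0666,.223)),proj(f,(.653,.0666,.18)))
im=f["color"].astype(float);im=np.clip(255*(im/255)**.5,0,255).astype('uint8')
cv2.imwrite("pics/w3.png",im[:,:,::-1])
E
```

```text
7.9 [0.6523 0.0672 0.2739] yawx 2.4881 [ 0.02 -0.73 -0.88] [-0.029 -0.057 -0.008] 0.4 0.0 1.0035513164926464
[282.10642613 238.25510455] [282.05319523 217.47808696]
```

View pics/w3.png

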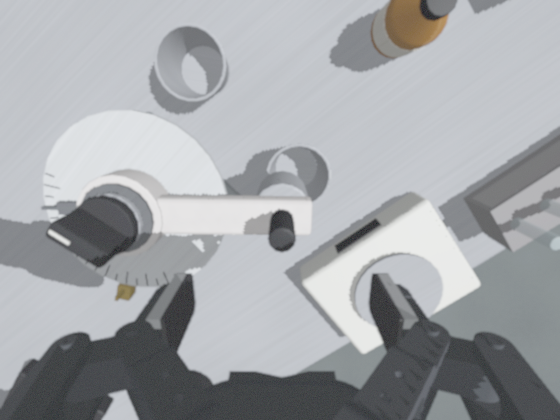

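The handle top is at (281,237), within a pixel of the prediction, and the knob bar is clearly rotated, so it followed. I'll descend and grip the handle lightly.

Emit:
jog_arm(rows=[{"wx":0,"wy":0,"wz":0,"tx":0,"ty":0,"tz":0.27,"hand":100},{"wx":0,"wy":0,"wz":0,"tx":0,"ty":0,"tz":0.5,"hand":100},{"wx":0,"wy":0,"wz":0,"tx":0,"ty":0,"tz":0.54,"hand":70},{"wx":0,"wy":0,"wz":0,"tx":0,"ty":0,"tz":0.54,"hand":40},{"wx":0,"wy":0,"wz":0,"tx":0,"ty":0,"tz":0.54,"hand":20},{"wx":0,"wy":0,"wz":0,"tx":0,"ty":0,"tz":0.54,"hand":0},{"wx":0,"wy":0,"wz":0,"tx":0,"ty":0,"tz":0.54,"hand":0},{"wx":0,"wy":0,"wz":0,"tx":0,"ty":0,"tz":0.54,"hand":0}], force=30)

```text
t: 8.75
tool_pos: [0.6535, 0.0663, 0.1958]
orientation: [0.001, 0.322, 0.947, -0.0]
force: [-1.0, -1.9, 6.1]
width: 0.225
grip_force: 30.0
```

```bash
python3 st.py; cat > arc.py <<'E'
# rows units for arc about axis A from current pose by angles
from h import *
import sys
A=np.array([.571,-.0405]);s=bot.get_state();q=s["orientation"];y=2*np.arctan2(q[2],q[1])
p=s["tool_pos"][:2];r=p-A;print("r",np.hypot(*r),"ang",np.degrees(np.arctan2(r[1],r[0])))
x=np.array([np.cos(y),np.sin(y)]);yy=np.array([np.sin(y),-np.cos(y)])
for a in map(float,sys.argv[1:]):
    c,sn=np.cos(a),np.sin(a);d=np.array([[c,-sn],[sn,c]])@r-r
    print(a,"wz %.3f tx %.3f ty %.3f"%(-a/(np.pi/2),d@x/.15,d@yy/.15))
E
python3 arc.py .1 .2 .3 .4 .5 .6 .65
python3 - <<'E'
from h import *
f=bot.grab_frame("scene")
A=np.array([.571,-.0405]);print("axis",proj(f,(*A,.15)))
E
```

```text
8.75 [0.6535 0.0663 0.1958] yawx 2.4866 [-1.01 -1.88  6.06] [-0.419  0.4   -0.023] 0.34 30.034260749816895 0.22538496432534222
r 0.13498060446957283 ang 52.31126700619696
0.1 wz -0.064 tx 0.090 ty -0.004
0.2 wz -0.127 tx 0.179 ty -0.017
0.3 wz -0.191 tx 0.266 ty -0.039
0.4 wz -0.255 tx 0.351 ty -0.070
0.5 wz -0.318 tx 0.432 ty -0.109
0.6 wz -0.382 tx 0.509 ty -0.156
0.65 wz -0.414 tx 0.545 ty -0.182
axis [313.75616872 218.42312332]
```

The handle is gripped at radius 135.0 mm, matching the stand. I'll swing slowly in arcs.

Emit:
jog_arm(rows=[{"wx":0,"wy":0,"wz":-0.064,"tx":0.09,"ty":-0.004,"tz":0,"hand":0},{"wx":0,"wy":0,"wz":-0.127,"tx":0.179,"ty":-0.017,"tz":0,"hand":0},{"wx":0,"wy":0,"wz":-0.191,"tx":0.266,"ty":-0.039,"tz":0,"hand":0},{"wx":0,"wy":0,"wz":-0.255,"tx":0.351,"ty":-0.07,"tz":0,"hand":0},{"wx":0,"wy":0,"wz":-0.318,"tx":0.432,"ty":-0.109,"tz":0,"hand":0},{"wx":0,"wy":0,"wz":-0.382,"tx":0.509,"ty":-0.156,"tz":0,"hand":0},{"wx":0,"wy":0,"wz":-0.382,"tx":0.509,"ty":-0.156,"tz":0,"hand":0}])

```text
t: 9.5
tool_pos: [0.5777, 0.0943, 0.1957]
orientation: [0.001, 0.026, 1.0, -0.001]
force: [0.3, -2.5, 6.1]
width: 0.217
grip_force: 30.0
```

```bash
python3 st.py; python3 arc.py .1 .2 .3 .4 .5 .55 .6
```

```text
9.5 [0.5777 0.0943 0.1957] yawx 3.09 [ 0.27 -2.45  6.1 ] [-0.405  0.03   0.014] 0.75 30.04136860370636 0.2167199540599689
r 0.1349301072475416 ang 87.17176857451071
0.1 wz -0.064 tx 0.090 ty -0.005
0.2 wz -0.127 tx 0.179 ty -0.018
0.3 wz -0.191 tx 0.266 ty -0.041
0.4 wz -0.255 tx 0.350 ty -0.072
0.5 wz -0.318 tx 0.431 ty -0.111
0.55 wz -0.350 tx 0.470 ty -0.134
0.6 wz -0.382 tx 0.508 ty -0.158
```

Emit:
jog_arm(rows=[{"wx":0,"wy":0,"wz":-0.064,"tx":0.09,"ty":-0.005,"tz":0,"hand":0},{"wx":0,"wy":0,"wz":-0.127,"tx":0.179,"ty":-0.018,"tz":0,"hand":0},{"wx":0,"wy":0,"wz":-0.191,"tx":0.266,"ty":-0.041,"tz":0,"hand":0},{"wx":0,"wy":0,"wz":-0.255,"tx":0.35,"ty":-0.072,"tz":0,"hand":0},{"wx":0,"wy":0,"wz":-0.318,"tx":0.431,"ty":-0.111,"tz":0,"hand":0},{"wx":0,"wy":0,"wz":-0.35,"tx":0.47,"ty":-0.134,"tz":0,"hand":0},{"wx":0,"wy":0,"wz":-0.35,"tx":0.47,"ty":-0.134,"tz":0,"hand":0}])

```text
t: 10.2
tool_pos: [0.5074, 0.0785, 0.1957]
orientation: [0.002, -0.245, 0.969, -0.001]
force: [-1.0, -0.8, 6.8]
width: 0.226
grip_force: 30.6
```

```bash
python3 st.py; python3 arc.py .04 .08 .12; python3 - <<'E'
from h import *
T=[]
for n in ("scene","top"):
    f=bot.grab_frame(n);A=np.array([.571,-.0405])
    u,v=proj(f,(.62,-.1,.155)).astype(int);w,h=(52,40)
    im=f["color"][v-h:v+h,u-w:u+w]; im=cv2.resize(im[:,:,::-1],(792//2*2//2,300),interpolation=2)
    print(n,u-w,v-h,[ (d,proj(f,(*(A+.083*np.array([np.cos(np.radians(d)),np.sin(np.radians(d))])),.157)).round(1).tolist()) for d in (-62,-58,-54,-50)],f["color"].shape)
    T.append(im)
cv2.imwrite("pics/rid.png",np.hstack(T));print(np.hstack(T).shape)
E
```

```text
10.2 [0.5074 0.0785 0.1957] yawx 3.6371 [-0.99 -0.83  6.81] [-0.159  0.099 -0.064] 1.18 30.648508071899414 0.22565399839106684
r 0.13494047122809918 ang 118.13277997879418
0.04 wz -0.025 tx 0.036 ty -0.001
0.08 wz -0.051 tx 0.072 ty -0.003
0.12 wz -0.076 tx 0.108 ty -0.006
scene 266 198 [(-62, [310.4, 239.6]), (-58, [313.4, 239.8]), (-54, [316.4, 239.9]), (-50, [319.4, 239.8])] (420, 560, 3)
top 247 116 [(-62, [305.1, 159.8]), (-58, [303.9, 157.9]), (-54, [302.6, 156.1]), (-50, [301.1, 154.4])] (420, 560, 3)
(300, 792, 3)
```

View pics/rid.png

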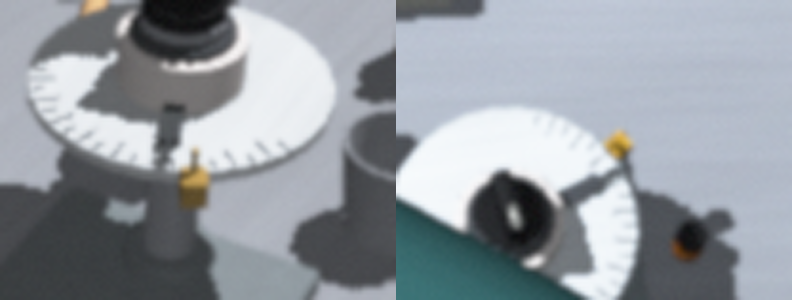

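The left scene crop shows the pointer tip at about (165,160) and the rider fin at (195,165). Roughly 10° remain. I'll refine numerically with a polar unwrap.

```bash
cat > polar.py <<'E'
from h import *
import sys
def unwrap(f,A,angs,rad,z):
    P=np.array([[proj(f,(A[0]+r*np.cos(a),A[1]+r*np.sin(a),z)) for a in np.radians(angs)] for r in rad],np.float32)
    return cv2.remap(f["color"],P[...,0],P[...,1],cv2.INTER_CUBIC).astype(int)
if __name__=="__main__":
    n=sys.argv[1];f=bot.grab_frame(n);A=np.array([.571,-.0405])+np.array(list(map(float,sys.argv[2:4])) or [0,0])
    angs=np.arange(-75,-39,1.5)
    print("      ",angs.astype(int))
    for z,rad in ((.157,[.055,.065,.072,.078,.081,.083]),(.16,[.083,.086,.089,.092,.095])):
        U=unwrap(f,A,angs,rad,z)
        for r,row in zip(rad,U): print(z,r,("G",row.sum(1)//3) if z==.157 else ("R-B",row[:,0]-row[:,2]))
E
python3 - <<'E'
import numpy as np
E
PYTHONPATH=. python3 -c "
import numpy as np;np.set_printoptions(linewidth=220)
import sys;sys.argv=['p','scene','0','0'];exec(open('polar.py').read())"
```

```text
Traceback (most recent call last):
  File "h.py", line 1, in <module>
    import cv2,numpy as np
ModuleNotFoundError: No module named 'cv2'
```

```bash
sed -i '1a import numpy as np; np.set_printoptions(linewidth=220)' polar.py; python3 polar.py scene 0 0
```

```text
[-75 -73 -72 -70 -69 -67 -66 -64 -63 -61 -60 -58 -57 -55 -54 -52 -51 -49 -48 -46 -45 -43 -42 -40]
0.157 0.055 ('G', array([144, 145, 125, 101,  87,  89,  87,  86,  87,  92, 119, 167, 209, 229, 237, 238, 237, 237, 238, 239, 238, 238, 238, 238]))
0.157 0.065 ('G', array([236, 231, 185, 124,  89,  85,  85,  85,  81,  85, 121, 187, 234, 237, 239, 238, 238, 239, 239, 239, 239, 239, 239, 239]))
0.157 0.072 ('G', array([238, 238, 233, 180, 102,  65,  69,  78,  77,  94, 151, 208, 234, 234, 227, 223, 231, 237, 239, 239, 240, 240, 239, 239]))
0.157 0.078 ('G', array([238, 239, 239, 229, 166, 113,  97,  91, 120, 182, 229, 237, 236, 214, 158, 163, 217, 239, 240, 240, 240, 234, 217, 220]))
0.157 0.081 ('G', array([235, 238, 239, 234, 199, 148, 114,  92, 132, 204, 233, 238, 236, 207, 141, 162, 223, 238, 235, 236, 239, 232, 201, 211]))
0.157 0.083 ('G', array([230, 235, 238, 235, 215, 165, 121,  93, 134, 195, 230, 239, 235, 205, 143, 174, 228, 235, 227, 233, 239, 231, 206, 209]))
0.16 0.083 ('R-B', array([ -7,  -6,  -6,  -7,  -8,  -8,  -6,  -5,  -6, -10,  -7,  -7,  -7,  -1,  23,  18,  -2,  -6,  -6,  -6,  -7,  -9, -12,  -7]))
0.16 0.086 ('R-B', array([ -8,  -7,  -6,  -6,  -8,  -9,  -7,  -5,  -7, -11,  -7,  -7,  -7,  -2,  14,   4,  -5,  -7,  -6,  -7,  -7, -10, -12,  -8]))
0.16 0.089 ('R-B', array([ -8, -10,  -6,  -8,  -8,  -9,  -5,  -5,  -7, -11,  -7,  -6,  -6,   3,  14,   3,  -5,  -7,  -9,  -8,  -6,  -8, -12,  -8]))
0.16 0.092 ('R-B', array([ -8, -12,  -7,  -6,  -8, -10,  -5,  -5,  -7, -10,  -8,   0,  14,  21,  29,  25,  10,  -5, -12,  -7,  -7,  -8, -12,  -9]))
0.16 0.095 ('R-B', array([ -8, -11, -10,  -6,  -8, -10,  -7,  -6,  -9, -10,  -9,  15,  54,  50,  55,  64,  38,   1, -11,  -8,  -8, -11, -10, -11]))
```

Emit:
jog_arm(rows=[{"wx":0,"wy":0,"wz":-0.042,"tx":0.06,"ty":-0.002,"tz":0,"hand":0},{"wx":0,"wy":0,"wz":-0.084,"tx":0.118,"ty":-0.008,"tz":0,"hand":0},{"wx":0,"wy":0,"wz":-0.084,"tx":0.118,"ty":-0.008,"tz":0,"hand":0},{"wx":0,"wy":0,"wz":-0.084,"tx":0.118,"ty":-0.008,"tz":0,"hand":0}])

```text
t: 10.75
tool_pos: [0.4928, 0.0695, 0.1957]
orientation: [0.002, -0.308, 0.951, -0.001]
force: [0.0, -1.5, 7.5]
width: 0.224
grip_force: 31.2
```

```bash
python3 st.py; python3 arc.py; python3 polar.py scene 0 0|cut -c1-170
```

```text
10.75 [0.4928 0.0695 0.1957] yawx 3.7677 [ 0.01 -1.47  7.55] [-0.239  0.23  -0.067] 1.3 31.161829233169556 0.2243028888851165
r 0.1349256321627987 ang 125.40755740304813
       [-75 -73 -72 -70 -69 -67 -66 -64 -63 -61 -60 -58 -57 -55 -54 -52 -51 -49 -48 -46 -45 -43 -42 -40]
0.157 0.055 ('G', array([119, 122, 130, 135, 138, 134, 119,  99,  88,  88,  87,  87,  87,  87,  97, 130, 174, 217, 239, 239, 238, 238, 238, 238]))
0.157 0.065 ('G', array([237, 238, 239, 240, 240, 236, 221, 159, 101,  78,  79,  81,  83,  82,  91, 142, 205, 239, 239, 239, 239, 239, 239, 239]))
0.157 0.072 ('G', array([237, 238, 239, 239, 239, 238, 233, 197, 121,  78,  68,  69,  74,  77, 100, 163, 221, 236, 239, 239, 240, 239, 239, 239]))
0.157 0.078 ('G', array([238, 239, 239, 236, 226, 219, 229, 222, 163, 141, 114,  91,  81,  91, 114, 160, 217, 239, 240, 240, 240, 236, 218, 220]))
0.157 0.081 ('G', array([236, 238, 239, 236, 220, 208, 225, 229, 198, 179, 130,  92,  80,  94, 118, 166, 223, 238, 235, 237, 240, 232, 202, 211]))
0.157 0.083 ('G', array([230, 235, 239, 236, 223, 207, 227, 234, 218, 185, 126,  91,  77,  97, 126, 177, 229, 235, 227, 233, 239, 231, 207, 210]))
0.16 0.083 ('R-B', array([ -6,  -6,  -6,  -6,  -9, -11,  -8,  -8,  -8,  -9,  -7,  -6,  -2,  12,  31,  17,  -3,  -6,  -7,  -6,  -6,  -8, -11,  -7]))
0.16 0.086 ('R-B', array([ -7,  -7,  -6,  -7,  -8, -11,  -9,  -7,  -9,  -9,  -7,  -5,  -1,  12,  19,   4,  -5,  -7,  -8,  -7,  -6,  -9, -11,  -8]))
0.16 0.089 ('R-B', array([ -8, -11,  -8,  -7,  -7, -10,  -9,  -6,  -8,  -8,  -6,  -2,  10,  21,  18,   3,  -6,  -7,  -9,  -8,  -7,  -7, -11,  -8]))
0.16 0.092 ('R-B', array([ -9, -12,  -8,  -7,  -7, -11,  -8,  -6,  -7, -10,  -6,  14,  40,  37,  30,  24,  10,  -4, -11,  -7,  -7,  -7, -11,  -8]))
0.16 0.095 ('R-B', array([-10, -11,  -9,  -7,  -8, -12, -11,  -9,  -8, -12,  -5,  33,  72,  57,  56,  63,  38,   0, -11,  -8,  -8, -10, -10, -11]))
```

Still ambiguous because the pointer's shadow merges with it. I'll release the handle and hover the wrist camera over the rider to measure.

Emit:
jog_arm(rows=[{"wx":0,"wy":0,"wz":0,"tx":0,"ty":0,"tz":0,"hand":60},{"wx":0,"wy":0,"wz":0,"tx":0,"ty":0,"tz":0,"hand":100},{"wx":0,"wy":0,"wz":0,"tx":0,"ty":0,"tz":0,"hand":100},{"wx":0,"wy":0,"wz":0,"tx":0,"ty":0,"tz":0,"hand":100},{"wx":0,"wy":0,"wz":0,"tx":0,"ty":0,"tz":-0.25,"hand":100},{"wx":0,"wy":0,"wz":0,"tx":0,"ty":0,"tz":-0.5,"hand":100},{"wx":0,"wy":0,"wz":0,"tx":0,"ty":-0.2,"tz":-0.63,"hand":100},{"wx":0,"wy":0,"wz":0,"tx":0,"ty":-0.4,"tz":-0.63,"hand":100}])

```text
t: 11.6
tool_pos: [0.5287, 0.0215, 0.2917]
orientation: [0.003, -0.31, 0.951, -0.001]
force: [0.1, -0.1, -0.3]
width: 1.0
grip_force: 0.0
```

Emit:
jog_arm(rows=[{"wx":0,"wy":0,"wz":0.08,"tx":0,"ty":-0.3,"tz":0,"hand":100},{"wx":0,"wy":0,"wz":0.16,"tx":0,"ty":-0.6,"tz":0,"hand":100},{"wx":0,"wy":0,"wz":0.227,"tx":0,"ty":-0.83,"tz":0,"hand":100},{"wx":0,"wy":0,"wz":0.227,"tx":0,"ty":-0.83,"tz":0,"hand":100},{"wx":0,"wy":0,"wz":0.227,"tx":0,"ty":-0.83,"tz":0,"hand":100},{"wx":0,"wy":0,"wz":0.227,"tx":0,"ty":-0.83,"tz":0,"hand":100}])

```text
t: 12.2
tool_pos: [0.5989, -0.0789, 0.2881]
orientation: [-0.0, -0.136, 0.991, 0.0]
force: [-0.2, 0.9, -0.0]
width: 0.994
grip_force: 0.0
```

```bash
python3 st.py; python3 polar.py wrist 0 0; python3 polar.py top 0 0
```

```text
12.2 [ 0.5989 -0.0789  0.2881] yawx 3.4149 [-0.19  0.85 -0.02] [-0.005 -0.005  0.039] 1.41 0.0 0.9939019406438119
       [-75 -73 -72 -70 -69 -67 -66 -64 -63 -61 -60 -58 -57 -55 -54 -52 -51 -49 -48 -46 -45 -43 -42 -40]
0.157 0.055 ('G', array([208, 213, 214, 213, 212, 191, 133, 103,  80,  71,  86,  87,  88,  88,  87,  85,  94, 159, 207, 212, 209, 208, 210, 211]))
0.157 0.065 ('G', array([211, 212, 210, 208, 207, 210, 193, 134, 101,  70,  78,  86,  88,  86,  85,  85, 115, 196, 210, 211, 210, 209, 211, 211]))
0.157 0.072 ('G', array([211, 208, 208, 201, 147, 203, 205, 205, 205, 182, 116, 100,  66,  81, 138, 205, 209, 209, 207, 207, 210, 209, 211, 199]))
0.157 0.078 ('G', array([204, 206, 204, 206, 153, 199, 204, 209, 207, 132, 120, 106,  69,  82, 130, 207, 208, 210, 202, 155, 209, 210, 211, 207]))
0.157 0.081 ('G', array([202, 206, 204, 205, 154, 198, 205, 209, 204, 159, 162, 105,  75,  81, 144, 206, 209, 208, 202, 168, 205, 209, 207, 203]))
0.157 0.083 ('G', array([181, 183, 187, 195, 170, 175, 176, 179, 179, 174, 139,  95,  84,  85, 141, 153, 159, 176, 182, 180, 182, 176, 174, 173]))
[... 1767 characters left out ...]
, -16, -15, -18, -20, -18, -19, -16,   1,  26,  47,  50,  48,  48,  42,  19,  -4, -18, -20, -18, -14, -10]))
0.16 0.086 ('R-B', array([-14, -13, -16, -16, -16, -18, -20, -21, -22, -21, -10,  10,  30,  31,  41,  54,  54,  32,   0, -16, -19, -16, -11,  -6]))
0.16 0.089 ('R-B', array([-22, -24, -26, -30, -31, -32, -34, -35, -36, -36, -33, -29, -25, -23, -22, -12,  -4,  -9, -21, -23, -22, -21, -21, -17]))
0.16 0.092 ('R-B', array([-33, -37, -38, -39, -39, -39, -40, -38, -41, -41, -42, -42, -41, -39, -41, -38, -39, -40, -38, -37, -36, -36, -34, -32]))
0.16 0.095 ('R-B', array([-41, -42, -41, -42, -43, -41, -44, -44, -45, -44, -44, -43, -44, -44, -45, -45, -43, -43, -41, -41, -40, -41, -41, -38]))
```

Wrist gives rider -55.0°, pointer about -55.8°; other views suggest the pointer is 1-2° short. To remove parallax I'll put the camera in the rider's radial plane.

Emit:
jog_arm(rows=[{"wx":0,"wy":0,"wz":0.783,"tx":-0.043,"ty":-0.144,"tz":0.15,"hand":100},{"wx":0,"wy":0,"wz":0.783,"tx":-0.043,"ty":-0.144,"tz":0.15,"hand":100},{"wx":0,"wy":0,"wz":0.783,"tx":-0.043,"ty":-0.144,"tz":0.15,"hand":100},{"wx":0,"wy":0,"wz":0.783,"tx":-0.043,"ty":-0.144,"tz":0.15,"hand":100},{"wx":0,"wy":0,"wz":0.783,"tx":-0.043,"ty":-0.144,"tz":0.15,"hand":100},{"wx":0,"wy":0,"wz":0.783,"tx":-0.043,"ty":-0.144,"tz":0.15,"hand":100},{"wx":0,"wy":0,"wz":0.783,"tx":-0.043,"ty":-0.144,"tz":0.15,"hand":100},{"wx":0,"wy":0,"wz":0.783,"tx":-0.043,"ty":-0.144,"tz":0.15,"hand":100}])

```text
t: 13.1
tool_pos: [0.6111, -0.0981, 0.2659]
orientation: [-0.0, 0.45, 0.893, 0.0]
force: [-0.0, 0.1, 0.0]
width: 0.999
grip_force: 0.0
```

Emit:
jog_arm(rows=[{"wx":0,"wy":0,"wz":0.05,"tx":0,"ty":0,"tz":0,"hand":100},{"wx":0,"wy":0,"wz":0.05,"tx":0,"ty":0,"tz":0,"hand":100},{"wx":0,"wy":0,"wz":0.05,"tx":0,"ty":0,"tz":0,"hand":100}])

```text
t: 13.4
tool_pos: [0.6114, -0.0986, 0.2659]
orientation: [-0.0, 0.481, 0.876, 0.0]
force: [0.4, 0.1, 0.7]
width: 0.999
grip_force: 0.0
```

```bash
python3 st.py; sed -i 's/np.arange(-75,-39,1.5)/np.arange(-63,-47,.6)/; s/angs.astype(int)/angs.round(1)/; s/\.16,\[\.083,/.16,[/' polar.py; python3 polar.py wrist 0 0; python3 - <<'E'
from h import *
f=bot.grab_frame("wrist");print(f["extrinsics"][:3,3])
for z in (.15,.157,.17): print(proj(f,(.571+.083*np.cos(np.radians(-55)),-.0405+.083*np.sin(np.radians(-55)),z)))
E
```

```text
13.4 [ 0.6114 -0.0986  0.2659] yawx 2.1371 [0.38 0.09 0.72] [ 0.011  0.006 -0.011] 0.33 0.0 0.9994362503669247
       [-63.  -62.4 -61.8 -61.2 -60.6 -60.  -59.4 -58.8 -58.2 -57.6 -57.  -56.4 -55.8 -55.2 -54.6 -54.  -53.4 -52.8 -52.2 -51.6 -51.  -50.4 -49.8 -49.2 -48.6 -48.  -47.4]
0.157 0.055 ('G', array([102,  98,  93,  87,  83,  83,  82,  82,  83,  84,  85,  84,  84,  83,  84,  83,  83,  83,  82,  82,  89, 111, 143, 173, 188, 198, 201]))
0.157 0.065 ('G', array([156, 124, 103,  96,  88,  83,  82,  84,  84,  84,  84,  84,  84,  83,  83,  83,  84,  83,  82,  95, 127, 164, 186, 198, 202, 202, 203]))
0.157 0.072 ('G', array([201, 202, 204, 203, 194, 172, 141, 114, 104, 101,  95,  87,  88, 107, 146, 168, 158, 144, 163, 193, 202, 203, 203, 204, 204, 203, 203]))
0.157 0.078 ('G', array([204, 205, 201, 187, 153, 139, 154, 145, 120, 106,  99,  91,  85, 108, 159, 190, 179, 154, 165, 192, 202, 203, 203, 203, 204, 204, 205]))
0.157 0.081 ('G', array([197, 197, 196, 192, 183, 179, 180, 160, 128, 107,  97,  88,  84, 111, 159, 189, 187, 175, 175, 183, 188, 190, 192, 195, 197, 197, 197]))
0.157 0.
[... 227 characters left out ...]
9,  74, 101, 101, 102, 100,  88,  76,  75,  88, 100, 103, 105, 104,  86,  37,  -1, -12]))
0.16 0.089 ('R-B', array([-12, -12, -12, -12, -12, -12, -13, -14, -13,  -3,  24,  48,  53,  52,  57,  62,  68,  74,  88, 100, 104, 104, 104,  82,  31,  -4, -13]))
0.16 0.092 ('R-B', array([-13, -13, -13, -12, -14, -13, -13, -13, -13,  -8,   8,  37,  52,  55,  76,  97, 101, 103, 104, 104, 104, 105, 104,  70,  15, -12, -13]))
0.16 0.095 ('R-B', array([-12, -12, -12, -13, -13, -13, -12, -12, -13, -11,  25,  84, 103, 101, 102, 103, 103, 103, 103, 103, 103, 104,  97,  56,   4, -12, -13]))
[ 0.56696801 -0.02966889  0.40867912]
[283.06655333 220.93291879]
[283.10621629 223.66631192]
[283.18529883 229.11756771]
```

Clean now: the rider spans -57.0..-48.9, centre -53.0°, with the fin at -53.0°. The pointer centre is at about -56.0°, so it's about 3° short. I'll re-grasp the handle tangentially and nudge it anticlockwise.

Emit:
jog_arm(rows=[{"wx":0,"wy":0,"wz":0,"tx":0.1,"ty":0,"tz":-0.1,"hand":100},{"wx":0,"wy":0,"wz":0,"tx":0.35,"ty":-0.05,"tz":-0.1,"hand":100},{"wx":0,"wy":0,"wz":0,"tx":0.65,"ty":-0.106,"tz":-0.1,"hand":100},{"wx":0,"wy":0,"wz":-0.061,"tx":0.95,"ty":-0.106,"tz":-0.1,"hand":100},{"wx":0,"wy":0,"wz":-0.061,"tx":1,"ty":-0.106,"tz":-0.1,"hand":100},{"wx":0,"wy":0,"wz":-0.061,"tx":1,"ty":-0.106,"tz":-0.1,"hand":100},{"wx":0,"wy":0,"wz":-0.061,"tx":1,"ty":-0.106,"tz":-0.1,"hand":100}], force=25)

```text
t: 14.2
tool_pos: [0.5188, 0.0183, 0.2813]
orientation: [0.001, 0.441, 0.898, 0.0]
force: [0.3, -0.3, 0.5]
width: 1.006
grip_force: 0.0
```

```bash
python3 st.py; cat > goto.py <<'E'
from h import *
import sys
s=bot.get_state();q=s["orientation"];y=2*np.arctan2(q[2],q[1])
X,Y,Z=map(float,sys.argv[1:4]);d=np.array([X,Y])-s["tool_pos"][:2]
print("tx %.3f ty %.3f tz %.3f wz %.3f"%(d@[np.cos(y),np.sin(y)]/.15,d@[np.sin(y),-np.cos(y)]/.15,(s["tool_pos"][2]-Z)/.15,(-((np.radians(float(sys.argv[4]))-y+np.pi)%(2*np.pi)-np.pi))/(np.pi/2)))
E
python3 goto.py .4881 .0660 .196 127.9
```

```text
14.2 [0.5188 0.0183 0.2813] yawx 2.2288 [ 0.26 -0.32  0.47] [-0.022 -0.003 -0.003] 0.24 0.0 1.006065931735699
tx 0.377 ty 0.032 tz 0.569 wz -0.002
```

Emit:
jog_arm(rows=[{"wx":0,"wy":0,"wz":0,"tx":0.25,"ty":0.032,"tz":0,"hand":100},{"wx":0,"wy":0,"wz":0,"tx":0.377,"ty":0.032,"tz":0,"hand":100},{"wx":0,"wy":0,"wz":0,"tx":0.377,"ty":0.032,"tz":0.1,"hand":100},{"wx":0,"wy":0,"wz":0,"tx":0.377,"ty":0.032,"tz":0.35,"hand":100},{"wx":0,"wy":0,"wz":0,"tx":0.377,"ty":0.032,"tz":0.56,"hand":80},{"wx":0,"wy":0,"wz":0,"tx":0.377,"ty":0.032,"tz":0.56,"hand":50},{"wx":0,"wy":0,"wz":0,"tx":0.377,"ty":0.032,"tz":0.56,"hand":30},{"wx":0,"wy":0,"wz":0,"tx":0.377,"ty":0.032,"tz":0.56,"hand":24}])

```text
t: 15.0
tool_pos: [0.4892, 0.0671, 0.1982]
orientation: [0.001, 0.441, 0.898, 0.001]
force: [-0.1, 0.9, 1.0]
width: 0.328
grip_force: 0.0
```

Emit:
jog_arm(rows=[{"wx":0,"wy":0,"wz":0,"tx":0,"ty":0,"tz":0,"hand":0},{"wx":0,"wy":0,"wz":0,"tx":0,"ty":0,"tz":0,"hand":0},{"wx":0,"wy":0,"wz":0,"tx":0,"ty":0,"tz":0,"hand":0},{"wx":0,"wy":0,"wz":0,"tx":0,"ty":0,"tz":0,"hand":0}])

```text
t: 15.4
tool_pos: [0.4891, 0.0671, 0.1985]
orientation: [0.002, 0.44, 0.898, 0.001]
force: [0.4, 0.1, 7.6]
width: 0.223
grip_force: 25.6
```

```bash
python3 st.py; python3 arc.py; python3 polar.py scene|head -7; python3 polar.py top|head -7
```

```text
15.4 [0.4891 0.0671 0.1985] yawx 2.2295 [0.4  0.13 7.64] [0.013 0.005 0.057] 0.01 25.56456595659256 0.22282551715420662
r 0.13524391167470873 ang 127.29303890992699
       [-63.  -62.4 -61.8 -61.2 -60.6 -60.  -59.4 -58.8 -58.2 -57.6 -57.  -56.4 -55.8 -55.2 -54.6 -54.  -53.4 -52.8 -52.2 -51.6 -51.  -50.4 -49.8 -49.2 -48.6 -48.  -47.4]
0.157 0.055 ('G', array([106,  97,  91,  86,  83,  84,  87,  87,  88,  89,  90,  90,  89,  89,  89,  88,  88,  91,  94,  98, 109, 128, 144, 163, 186, 204, 217]))
0.157 0.065 ('G', array([175, 146, 120, 104,  90,  80,  78,  76,  75,  77,  78,  80,  82,  84,  84,  84,  85,  84,  86,  99, 112, 132, 160, 183, 205, 225, 231]))
0.157 0.072 ('G', array([205, 182, 150, 127, 112,  91,  82,  75,  65,  61,  61,  63,  68,  76,  84,  92,  95,  98, 111, 122, 141, 171, 194, 218, 230, 234, 240]))
0.157 0.078 ('G', array([235, 231, 227, 215, 204, 190, 179, 171, 150, 132, 110,  96,  87,  83,  87,  99, 110, 134, 156, 179, 207, 222, 237, 241, 240, 241, 241]))
0.157 0.081 ('G', array([238, 235, 233, 230, 230, 230, 228, 221, 196, 166, 130, 106,  90,  78,  81,  95, 115, 149, 1
[... 650 characters left out ...]
 107, 116, 123, 131, 145, 161, 176, 190, 203, 216]))
0.157 0.072 ('G', array([241, 239, 238, 237, 237, 235, 231, 227, 218, 202, 181, 156, 139, 127, 123, 128, 141, 161, 184, 205, 219, 229, 236, 240, 242, 242, 242]))
0.157 0.078 ('G', array([235, 231, 228, 228, 228, 227, 226, 222, 210, 191, 170, 151, 132, 118, 114, 120, 137, 159, 183, 202, 223, 237, 241, 241, 238, 235, 232]))
0.157 0.081 ('G', array([223, 220, 215, 210, 212, 213, 209, 201, 191, 176, 159, 143, 130, 120, 115, 119, 129, 144, 160, 177, 193, 205, 214, 220, 224, 226, 222]))
0.157 0.083 ('G', array([182, 179, 177, 181, 179, 174, 170, 166, 161, 153, 146, 138, 129, 123, 121, 122, 125, 132, 143, 156, 168, 177, 187, 196, 200, 202, 202]))
```

The head moved +1.9°, tracking the gripper exactly. About 1.1° more is needed.

Emit:
jog_arm(rows=[{"wx":0,"wy":0,"wz":-0.012,"tx":0,"ty":-0.0175,"tz":0,"hand":0},{"wx":0,"wy":0,"wz":-0.012,"tx":0,"ty":-0.0175,"tz":0,"hand":0},{"wx":0,"wy":0,"wz":-0.012,"tx":0,"ty":-0.0175,"tz":0,"hand":0}])

```text
t: 15.8
tool_pos: [0.4869, 0.0654, 0.1985]
orientation: [0.002, 0.432, 0.902, 0.001]
force: [0.1, 0.6, 6.5]
width: 0.225
grip_force: 25.6
```

```bash
python3 st.py; python3 arc.py
```

```text
15.8 [0.4869 0.0654 0.1985] yawx 2.2486 [0.09 0.64 6.55] [ 0.031 -0.007  0.086] 0.03 25.585334300994873 0.22512589648932985
r 0.1352566965614781 ang 128.4469679625099
```

Emit:
jog_arm(rows=[{"wx":0,"wy":0,"wz":0,"tx":0,"ty":0,"tz":0,"hand":40},{"wx":0,"wy":0,"wz":0,"tx":0,"ty":0,"tz":0,"hand":70},{"wx":0,"wy":0,"wz":0,"tx":0,"ty":0,"tz":0,"hand":100},{"wx":0,"wy":0,"wz":0,"tx":0,"ty":0,"tz":0,"hand":100},{"wx":0,"wy":0,"wz":0,"tx":0,"ty":0,"tz":-0.25,"hand":100},{"wx":0,"wy":0,"wz":0,"tx":0,"ty":0,"tz":-0.5,"hand":100},{"wx":0,"wy":0,"wz":0,"tx":-0.2,"ty":0,"tz":-0.55,"hand":100},{"wx":0,"wy":0,"wz":0,"tx":-0.5,"ty":0,"tz":-0.55,"hand":100}])

```text
t: 16.6
tool_pos: [0.5329, 0.0088, 0.2818]
orientation: [0.002, 0.429, 0.903, 0.001]
force: [0.9, -0.6, 0.5]
width: 1.004
grip_force: 0.0
```

```bash
python3 st.py; python3 goto.py .6114 -.0986 .266 122.4
```

```text
16.6 [0.5329 0.0088 0.2818] yawx 2.2543 [ 0.93 -0.63  0.52] [-0.011 -0.085 -0.009] 0.27 0.0 1.004119229979957
tx -0.886 ty -0.046 tz 0.105 wz 0.075
```

Emit:
jog_arm(rows=[{"wx":0,"wy":0,"wz":0.04,"tx":-0.3,"ty":-0.02,"tz":0,"hand":100},{"wx":0,"wy":0,"wz":0.075,"tx":-0.6,"ty":-0.046,"tz":0,"hand":100},{"wx":0,"wy":0,"wz":0.075,"tx":-0.886,"ty":-0.046,"tz":0.05,"hand":100},{"wx":0,"wy":0,"wz":0.075,"tx":-0.886,"ty":-0.046,"tz":0.105,"hand":100},{"wx":0,"wy":0,"wz":0.075,"tx":-0.886,"ty":-0.046,"tz":0.105,"hand":100},{"wx":0,"wy":0,"wz":0.075,"tx":-0.886,"ty":-0.046,"tz":0.105,"hand":100}])

```text
t: 17.2
tool_pos: [0.6093, -0.1, 0.263]
orientation: [-0.001, 0.483, 0.875, 0.0]
force: [-0.0, 0.8, 0.4]
width: 1.001
grip_force: 0.0
```

```bash
python3 st.py;python3 polar.py wrist; python3 goto.py .571 -.0405 .215 195.5
```

```text
17.2 [ 0.6093 -0.1     0.263 ] yawx 2.1323 [-0.    0.79  0.4 ] [ 0.06  -0.002 -0.025] 0.32 0.0 1.0008930829532732
       [-63.  -62.4 -61.8 -61.2 -60.6 -60.  -59.4 -58.8 -58.2 -57.6 -57.  -56.4 -55.8 -55.2 -54.6 -54.  -53.4 -52.8 -52.2 -51.6 -51.  -50.4 -49.8 -49.2 -48.6 -48.  -47.4]
0.157 0.055 ('G', array([203, 198, 187, 164, 138, 117, 103,  96,  90,  85,  82,  82,  82,  83,  83,  84,  85,  85,  85,  84,  83,  83,  83,  84,  83,  82,  90]))
0.157 0.065 ('G', array([199, 199, 199, 200, 199, 194, 178, 152, 122, 100,  90,  85,  82,  83,  83,  84,  85,  84,  83,  84,  83,  83,  83,  83,  81,  91, 119]))
0.157 0.072 ('G', array([200, 203, 203, 199, 195, 194, 198, 201, 202, 201, 196, 181, 155, 126, 109, 101,  94,  85,  83, 107, 154, 190, 201, 204, 204, 203, 203]))
0.157 0.078 ('G', array([204, 204, 202, 190, 155, 148, 177, 197, 203, 205, 203, 194, 175, 148, 120, 102,  92,  82,  83, 104, 150, 186, 200, 204, 205, 204, 205]))
0.157 0.081 ('G', array([198, 198, 196, 190, 178, 180, 191, 199, 200, 197, 195, 192, 180, 150, 115,  99,  92,  84,  81, 100, 143, 178, 189, 192, 195, 197, 197]))
0.157 0.083 ('G', array([159, 159, 159, 159, 158, 160, 162, 161, 153, 133, 118, 111,  99,  85,  80,  83,  88,  93,  94,  94,  96,  98,  99, 105, 123, 145, 157]))
0.16 0.086 ('R-B', array([-13, -13, -13, -12, -13, -13, -12, -14, -11,  21,  76, 100,  98,  98,  97,  88,  75,  76,  88, 100, 104, 104, 104,  84,  35,  -3, -13]))
0.16 0.089 ('R-B', array([-13, -11, -12, -12, -12, -13, -13, -14, -12,   3,  37,  58,  53,  53,  56,  60,  67,  74,  89, 101, 104, 103, 104,  77,  25,  -6, -14]))
0.16 0.092 ('R-B', array([-12, -13, -13, -13, -13, -12, -12, -13, -13,  -8,  10,  43,  54,  58,  71,  93, 100, 102, 102, 103, 105, 105, 101,  63,  10, -13, -13]))
0.16 0.095 ('R-B', array([-12, -12, -12, -13, -13, -12, -12, -13, -14, -13,  22,  87, 104, 104, 103, 104, 103, 103, 102, 103, 102, 103,  96,  54,   5, -10, -12]))
tx 0.470 ty -0.008 tz 0.324 wz -0.814
```

The pointer is at about -52.4° and the rider at -53.0°, so aligned within 1 mm. Back to the knob.

Emit:
jog_arm(rows=[{"wx":0,"wy":0,"wz":-0.814,"tx":0.1,"ty":0,"tz":-0.05,"hand":100},{"wx":0,"wy":0,"wz":-0.814,"tx":0.3,"ty":0,"tz":-0.05,"hand":100},{"wx":0,"wy":0,"wz":-0.814,"tx":0.47,"ty":-0.008,"tz":-0.05,"hand":100},{"wx":0,"wy":0,"wz":-0.814,"tx":0.47,"ty":-0.008,"tz":-0.05,"hand":100},{"wx":0,"wy":0,"wz":-0.814,"tx":0.47,"ty":-0.008,"tz":-0.05,"hand":100},{"wx":0,"wy":0,"wz":-0.814,"tx":0.47,"ty":-0.008,"tz":-0.05,"hand":100},{"wx":0,"wy":0,"wz":-0.814,"tx":0.47,"ty":-0.008,"tz":-0.05,"hand":100},{"wx":0,"wy":0,"wz":-0.814,"tx":0.47,"ty":-0.008,"tz":-0.05,"hand":100}], force=40)

```text
t: 18.05
tool_pos: [0.5712, -0.0408, 0.2719]
orientation: [0.0, -0.099, 0.995, -0.0]
force: [-0.8, -0.1, 0.4]
width: 1.001
grip_force: 0.0
```

```bash
python3 goto.py .571 -.0405 .216 195.5; python3 st.py
```

```text
tx 0.001 ty 0.002 tz 0.372 wz -0.046
18.05 [ 0.5712 -0.0408  0.2719] yawx 3.3395 [-0.77 -0.11  0.44] [0.029 0.001 0.032] 1.26 0.0 1.0013996893182477
```

Emit:
jog_arm(rows=[{"wx":0,"wy":0,"wz":-0.04,"tx":0,"ty":0,"tz":0,"hand":100},{"wx":0,"wy":0,"wz":-0.04,"tx":0,"ty":0,"tz":0.2,"hand":100},{"wx":0,"wy":0,"wz":-0.04,"tx":0,"ty":0,"tz":0.372,"hand":80},{"wx":0,"wy":0,"wz":-0.04,"tx":0,"ty":0,"tz":0.372,"hand":50},{"wx":0,"wy":0,"wz":-0.04,"tx":0,"ty":0,"tz":0.372,"hand":30},{"wx":0,"wy":0,"wz":-0.04,"tx":0,"ty":0,"tz":0.372,"hand":0},{"wx":0,"wy":0,"wz":-0.04,"tx":0,"ty":0,"tz":0.372,"hand":0},{"wx":0,"wy":0,"wz":-0.04,"tx":0,"ty":0,"tz":0.372,"hand":0}])

```text
t: 18.85
tool_pos: [0.5726, -0.0405, 0.217]
orientation: [0.001, -0.126, 0.992, 0.001]
force: [-1.0, 2.7, 6.8]
width: 0.155
grip_force: 43.5
```

Emit:
jog_arm(rows=[{"wx":0,"wy":0,"wz":0,"tx":0,"ty":0,"tz":0,"hand":0},{"wx":0,"wy":0,"wz":0,"tx":0,"ty":0,"tz":0,"hand":0}], force=100)

```text
t: 19.05
tool_pos: [0.5726, -0.0405, 0.2172]
orientation: [0.001, -0.126, 0.992, 0.001]
force: [-2.6, 2.6, 7.1]
width: 0.135
grip_force: 99.2
```

```bash
python3 st.py
```

```text
19.05 [ 0.5726 -0.0405  0.2172] yawx 3.3941 [-2.55  2.58  7.07] [ 0.507  0.505 -0.02 ] 1.25 99.2125153541565 0.13544494382981032
```

Emit:
jog_arm(rows=[{"wx":0,"wy":0,"wz":0.03,"tx":0,"ty":0,"tz":0,"hand":0},{"wx":0,"wy":0,"wz":0.06,"tx":0,"ty":0,"tz":0.001,"hand":0},{"wx":0,"wy":0,"wz":0.09,"tx":0,"ty":0,"tz":0.001,"hand":0},{"wx":0,"wy":0,"wz":0.12,"tx":0,"ty":0,"tz":0.002,"hand":0}])

```text
t: 19.45
tool_pos: [0.5726, -0.0407, 0.2169]
orientation: [0.001, -0.032, 1.0, 0.0]
force: [-2.3, 1.7, 8.9]
width: 0.134
grip_force: 99.5
```

```bash
python3 st.py
```

```text
19.45 [ 0.5726 -0.0407  0.2169] yawx 3.2046 [-2.33  1.74  8.95] [0.3   0.564 0.158] 1.09 99.45848107337952 0.1337350734253167
```

Emit:
jog_arm(rows=[{"wx":0,"wy":0,"wz":0.04,"tx":0,"ty":0,"tz":0,"hand":0},{"wx":0,"wy":0,"wz":0.08,"tx":0,"ty":0,"tz":0.001,"hand":0},{"wx":0,"wy":0,"wz":0.12,"tx":0,"ty":0,"tz":0.002,"hand":0}])

```text
t: 19.75
tool_pos: [0.5725, -0.0409, 0.2167]
orientation: [0.001, 0.063, 0.998, 0.0]
force: [-2.3, 1.5, 10.3]
width: 0.138
grip_force: 99.6
```

```bash
python3 st.py
```

```text
19.75 [ 0.5725 -0.0409  0.2167] yawx 3.0162 [-2.27  1.54 10.29] [0.246 0.67  0.329] 0.93 99.59047079086304 0.1379892888355409
```

Emit:
jog_arm(rows=[{"wx":0,"wy":0,"wz":0.04,"tx":0,"ty":0,"tz":0,"hand":0},{"wx":0,"wy":0,"wz":0.08,"tx":0,"ty":0,"tz":0.001,"hand":0},{"wx":0,"wy":0,"wz":0.12,"tx":0,"ty":0,"tz":0.002,"hand":0}])

```text
t: 20.05
tool_pos: [0.5725, -0.0412, 0.2165]
orientation: [0.001, 0.156, 0.988, -0.0]
force: [-2.2, 1.2, 10.5]
width: 0.141
grip_force: 99.8
```

```bash
python3 st.py
```

```text
20.05 [ 0.5725 -0.0412  0.2165] yawx 2.8285 [-2.18  1.18 10.53] [0.129 0.761 0.448] 0.77 99.79028105735779 0.1405527362277124
```

Emit:
jog_arm(rows=[{"wx":0,"wy":0,"wz":0.04,"tx":0,"ty":0,"tz":0,"hand":0},{"wx":0,"wy":0,"wz":0.08,"tx":0,"ty":0,"tz":0.001,"hand":0},{"wx":0,"wy":0,"wz":0.12,"tx":0,"ty":0,"tz":0.002,"hand":0}])

```text
t: 20.35
tool_pos: [0.5723, -0.0414, 0.2163]
orientation: [0.001, 0.248, 0.969, -0.0]
force: [-3.1, 0.5, 11.2]
width: 0.138
grip_force: 100.0
```

```bash
python3 st.py
```

```text
20.35 [ 0.5723 -0.0414  0.2163] yawx 2.6409 [-3.09  0.52 11.2 ] [0.044 0.857 0.598] 0.62 100.03414750099182 0.13777444069121073
```

Emit:
jog_arm(rows=[{"wx":0,"wy":0,"wz":0.03,"tx":0,"ty":0,"tz":0,"hand":0},{"wx":0,"wy":0,"wz":0.05,"tx":0,"ty":0,"tz":0.001,"hand":0},{"wx":0,"wy":0,"wz":0.05,"tx":0,"ty":0,"tz":0.001,"hand":0},{"wx":0,"wy":0,"wz":0.05,"tx":0,"ty":0,"tz":0.001,"hand":0}])

```text
t: 20.75
tool_pos: [0.5723, -0.0415, 0.2162]
orientation: [0.001, 0.285, 0.959, -0.001]
force: [-3.1, 0.5, 11.8]
width: 0.134
grip_force: 100.0
```

```bash
python3 st.py; python3 - <<'E'
from h import *
for i in range(5):
    bot.grab_frame("top"); s=bot.get_state(); print(s["torque"][2].round(3),s["joint_pos"][6],s["tau"][6].round(3))
E
```

```text
20.75 [ 0.5723 -0.0415  0.2162] yawx 2.5644 [-3.06  0.5  11.8 ] [0.047 0.821 0.511] 0.55 99.97885465621948 0.13381347844358424
0.54 0.5543760469315359 -0.493
0.461 0.5543756263905447 -0.493
0.48 0.5543576745395332 -0.494
0.476 0.5543629800292047 -0.494
0.498 0.5543731538449527 -0.494
```

Emit:
jog_arm(rows=[{"wx":0,"wy":0,"wz":0.006,"tx":0,"ty":0,"tz":0,"hand":0},{"wx":0,"wy":0,"wz":0.012,"tx":0,"ty":0,"tz":0,"hand":0},{"wx":0,"wy":0,"wz":0.018,"tx":0,"ty":0,"tz":0.001,"hand":0},{"wx":0,"wy":0,"wz":0.024,"tx":0,"ty":0,"tz":0.001,"hand":0}])

```text
t: 21.4
tool_pos: [0.5723, -0.0416, 0.2162]
orientation: [0.001, 0.302, 0.953, -0.001]
force: [-3.4, 0.1, 11.3]
width: 0.133
grip_force: 100.1
```

```bash
python3 st.py; python3 - <<'E'
from h import *
s=bot.get_state(); print(s["qvel"][6].round(3),s["joint_pos"][6],s["tau"][6].round(3))
for i in range(4):
    bot.grab_frame("top"); s=bot.get_state(); print(s["torque"][2].round(3),s["joint_pos"][6],s["tau"][6].round(3))
E
```

```text
21.4 [ 0.5723 -0.0416  0.2162] yawx 2.5273 [-3.4   0.14 11.34] [-0.03   0.946  0.65 ] 0.52 100.13829588890076 0.13329351948235776
-0.077 0.5230623669541355 -0.628
0.616 0.5227061443194501 -0.639
0.638 0.5230693508441325 -0.623
0.615 0.5231544176738819 -0.605
0.579 0.5231696359710426 -0.602
```

Emit:
jog_arm(rows=[{"wx":0,"wy":0,"wz":0.006,"tx":0,"ty":0,"tz":0,"hand":0},{"wx":0,"wy":0,"wz":0.012,"tx":0,"ty":0,"tz":0,"hand":0},{"wx":0,"wy":0,"wz":0.018,"tx":0,"ty":0,"tz":0,"hand":0},{"wx":0,"wy":0,"wz":0.02,"tx":0,"ty":0,"tz":0,"hand":0}])

```text
t: 22.0
tool_pos: [0.5722, -0.0416, 0.2161]
orientation: [0.001, 0.317, 0.948, -0.001]
force: [-3.5, 1.2, 11.4]
width: 0.137
grip_force: 100.3
```

```bash
python3 st.py; python3 - <<'E'
from h import *
s=bot.get_state(); print(s["qvel"][6].round(3),s["joint_pos"][6],s["tau"][6].round(3))
for i in range(3):
    bot.grab_frame("top"); s=bot.get_state(); print(s["torque"][2].round(3),s["joint_pos"][6],s["tau"][6].round(3))
E
```

```text
22.0 [ 0.5722 -0.0416  0.2161] yawx 2.4962 [-3.49  1.16 11.41] [0.079 0.971 0.713] 0.5 100.25132775306702 0.13682477966546552
-0.025 0.4970799974455379 -0.653
0.681 0.49704125528629994 -0.683
0.641 0.4971710477203869 -0.669
0.651 0.4971973584337981 -0.662
```

The hold moment is about 0.66 N m. I'll release, rise and check the pointer.

Emit:
jog_arm(rows=[{"wx":0,"wy":0,"wz":0,"tx":0,"ty":0,"tz":0,"hand":40},{"wx":0,"wy":0,"wz":0,"tx":0,"ty":0,"tz":0,"hand":80},{"wx":0,"wy":0,"wz":0,"tx":0,"ty":0,"tz":0,"hand":100},{"wx":0,"wy":0,"wz":0,"tx":0,"ty":0,"tz":0,"hand":100},{"wx":0,"wy":0,"wz":0,"tx":0,"ty":0,"tz":-0.15,"hand":100},{"wx":0,"wy":0,"wz":0,"tx":0,"ty":0,"tz":-0.33,"hand":100},{"wx":0,"wy":0,"wz":0,"tx":0,"ty":0,"tz":-0.33,"hand":100}])

```text
t: 22.85
tool_pos: [0.5743, -0.0418, 0.2663]
orientation: [0.003, 0.319, 0.948, 0.001]
force: [0.8, 0.0, -0.9]
width: 1.001
grip_force: 0.0
```

```bash
python3 st.py; python3 goto.py .6093 -.1 .263 122.2
```

```text
22.85 [ 0.5743 -0.0418  0.2663] yawx 2.4914 [ 0.82  0.04 -0.91] [ 0.039 -0.035  0.017] 0.55 0.0 1.000640433128974
tx -0.421 ty -0.168 tz 0.022 wz 0.228
```

Emit:
jog_arm(rows=[{"wx":0,"wy":0,"wz":0.09,"tx":-0.2,"ty":-0.08,"tz":0,"hand":100},{"wx":0,"wy":0,"wz":0.18,"tx":-0.421,"ty":-0.168,"tz":0.022,"hand":100},{"wx":0,"wy":0,"wz":0.228,"tx":-0.421,"ty":-0.168,"tz":0.022,"hand":100},{"wx":0,"wy":0,"wz":0.228,"tx":-0.421,"ty":-0.168,"tz":0.022,"hand":100},{"wx":0,"wy":0,"wz":0.228,"tx":-0.421,"ty":-0.168,"tz":0.022,"hand":100}])

```text
t: 23.35
tool_pos: [0.6062, -0.0998, 0.2592]
orientation: [-0.001, 0.482, 0.876, -0.0]
force: [-0.8, -0.6, -0.7]
width: 1.001
grip_force: 0.0
```

```bash
python3 st.py;python3 polar.py wrist
```

```text
23.35 [ 0.6062 -0.0998  0.2592] yawx 2.1363 [-0.8  -0.59 -0.72] [0.037 0.    0.011] 0.33 0.0 1.0007947798331316
       [-63.  -62.4 -61.8 -61.2 -60.6 -60.  -59.4 -58.8 -58.2 -57.6 -57.  -56.4 -55.8 -55.2 -54.6 -54.  -53.4 -52.8 -52.2 -51.6 -51.  -50.4 -49.8 -49.2 -48.6 -48.  -47.4]
0.157 0.055 ('G', array([204, 203, 198, 179, 151, 125, 105,  96,  92,  87,  84,  82,  83,  83,  83,  83,  83,  83,  85,  84,  83,  83,  83,  84,  83,  81,  87]))
0.157 0.065 ('G', array([199, 198, 199, 200, 198, 188, 167, 139, 115,  99,  91,  85,  83,  82,  83,  83,  83,  83,  83,  82,  81,  82,  83,  83,  81,  87, 113]))
0.157 0.072 ('G', array([200, 202, 202, 200, 195, 195, 199, 201, 202, 199, 193, 180, 157, 130, 109,  99,  89,  82,  81, 102, 144, 185, 200, 204, 204, 203, 203]))
0.157 0.078 ('G', array([203, 203, 200, 181, 148, 153, 182, 198, 204, 205, 204, 195, 169, 132, 105,  99,  89,  77,  78,  99, 145, 186, 201, 204, 204, 204, 204]))
0.157 0.081 ('G', array([194, 192, 190, 181, 169, 172, 188, 199, 202, 200, 199, 192, 165, 126, 100,  92,  85,  78,  79,  98, 141, 180, 192, 190, 190, 192, 195]))
0.157 0.083 ('G', array([158, 157, 157, 158, 158, 159, 160, 158, 148, 130, 116, 109,  97,  83,  77,  80,  84,  87,  88,  89,  90,  95, 100, 108, 127, 148, 157]))
0.16 0.086 ('R-B', array([-12, -13, -13, -12, -12, -13, -13, -13, -10,  24,  77, 101, 101,  97,  92,  82,  72,  74,  89,  99, 103, 103, 103,  82,  33,  -5, -13]))
0.16 0.089 ('R-B', array([-12, -13, -13, -12, -12, -13, -13, -13, -13,   1,  32,  52,  52,  52,  55,  62,  66,  71,  87, 100, 102, 104, 105,  75,  22,  -7, -12]))
0.16 0.092 ('R-B', array([-12, -13, -13, -13, -13, -11, -13, -13, -13,  -6,  12,  41,  51,  59,  76,  93, 101, 101, 102, 104, 104, 105, 100,  62,   8, -13, -13]))
0.16 0.095 ('R-B', array([-13, -12, -12, -12, -12, -12, -13, -14, -14,  -6,  38,  90, 102, 102, 103, 103, 103, 104, 103, 103, 103, 104,  96,  51,   2, -11, -13]))
```

The pointer hasn't moved and still stands at the rider, and the gripper is clear. Handing in.

```bash
python3 - <<'E'
from station import bot
print(bot.job_done())
E
```

```text
the job is handed in; nothing more can be done
None
```

I handed in the job: the knob was slackened, the head swung until its pointer stood within about 1 mm of the brass rider, the knob retightened to about 0.66 N m, and the gripper left open and touching nothing. The hand-in returned no verdict.

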